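# Seat a taper-shank drill chuck with a brass bar

### The arm

A 6-joint arm with a two-finger parallel gripper is mounted at the origin on a cart in front of the work surface, level with it; the furniture and walls round the work are solid. World frame = base frame: x ahead of the robot, y to its left, z up, the work surface at z = 0. Lengths are in m, angles in rad, forces in N, time in s.
With the tool pointing down it reaches from about 0.3 to 0.875 m from the base axis. Payload 6.4 kg.
Tool frame: the origin (TCP) lies between the finger pads; the fingertips stand 25 mm ahead of it and the grasp point (between the pads) lies 6 mm ahead of it; y points along the fingers, x is the direction in which the jaws open and shut, and the axes are right-handed (so a half turn about y gives the same grasp; the last joint's range is limited). The gripper opens to 85 mm and grips with 20 to 120 N. Pads are 22 mm wide; open, the fingers measure 114 mm over their backs; the gripper's body (76 mm by 85 mm) begins 54 mm behind the grasp point. The pads swing forward as they close: fully open they stand 13 mm farther back than shut.
Start: joints at [1.143, 0.181, 1.607, -0, 1.354, -0.206], TCP at [0.126, 0.561, 0.256] pointing down, gripper open.
Joint ranges: [-2.99, 2.99], [-0.89, 2.07], [0.3, 2.58], [-1.14, 4.28], [0, 2.63], [-3.12, 3.12]. Speed limits (rad/s): [2.57, 2.57, 3.01, 3.14, 3.14, 3.14].

### API

Orientations are given as a unit quaternion [w, x, y, z].
In Python, from bench import ctrl, vision, ticket, find_in, regions_of, pinpoint gives the robot as it stands.
- The arm moves only by the tool apply_moves, never from a script. Its argument "increments" is a list of rows, each an object of numbers: "x", "y", "z": the shift along the tool's x, y, z in cm; "ax", "ay", "az": the turn, a rotation vector about the tool's x, y, z in rad; "grip": the closure, from 0 (fully open) to 1 (shut). A call has 1 to 12 rows; each row is the pose to reach, as a shift and turn from the pose measured when the call began, along the tool's axes at that moment; what a row does not reach only later rows make up. A row lasts 1/8 s, in which the tool goes at most 62.5 mm and 10.7 degrees, less where a joint would pass 70% of its speed; a pose out of reach is approached as far as the arm can. A call with a gripper value outside its range is refused whole. The fingers move at their own pace and stop on an object; the grip force is fixed at half the most. Time passes only in rows, so rows that repeat a pose let the fingers close. It gives the time, the measured TCP pose, the force and the opening at its end, in the units of the state.
- ctrl.get_obs(): the state, without advancing time (a new reading comes with each control period).
- vision.camera(name): name is "scene" or "top"; returns the picture (420x560x3 uint8, red, green, blue); there is no depth.
- vision.camera_params(name): a dict with "intrinsics" (3x3 intrinsics, pixels), "k1" (the pictures are not rectified: a ray, as slopes to the right and down, at radius r is drawn at 1 + k1 r^2 times it, then the intrinsics apply), "R" (3x3) and "t" (3): a world point X has camera coordinates R X + t. Camera axes: x right, y down, z forward; pixel columns grow to the right and rows downward; lengths in m; the calibration is good to about 2 mm. A picture is of the moment at which its call begins. camera_params takes no time and is no camera call.
- ticket.hand_in(): hands the job in, once; it reports no verdict.
Trained networks look in the newest picture that a camera, given by its name, has taken for a name from the list of things; names that differ only in an ending like _2 or _b are one class to them, and where a whole thing is asked for, a point or a joint stands for the part that bears it (a point fixed in the world has none). Each returns a list of dicts, best first, with "p" (0 to 1); they miss things now and then, are a little off and sometimes report something else, mostly with a low value. They report only what shows in the picture. A call takes as long as a camera call. They do not tell look-alikes from the thing itself.
- find_in(camera, query): "rect" ([centre column, centre row, width, height] in pixels, round what is visible of it).
- regions_of(camera, query): "mask" (420x560 bool, what is visible of it) and "rect" ([centre column, centre row, width, height] in pixels, round what is visible of it).
- pinpoint(camera, query): "xy" ([column, row] in pixels: a listed point, or the origin of a listed thing).
The state is a dict: "time_s": time; "q": joint angles; "dq": joint speeds; "joint_efforts": joint torques, N m; "eef_pos": TCP position; "eef_rot": TCP orientation; "wrist_force": force on the tool from outside, world axes, zero at the start; "torque": the same for the moment, N m; "opening": opening from 0.0 (shut) to 1.0 (fully open).
Only numpy, scipy, OpenCV 4.12 (cv2) and the standard library are available. Lean on these libraries where they do the work, as an engineer would, in place of code of your own. Each camera call takes 0.05 s, during which the arm holds its last target.

### The job

Take the drill chuck with the red cap out of the wooden rack, lower its tapered shank upright into the socket of the green stand without dropping it, and let go. Then tap or press it home on the cap with the brass bar, with about 20 N so that the taper locks by friction, but never with more than 30 N. Finally stand the bar upright on the worktop again, and leave the other tools where they are.

Things in the scene. Friction and masses are not known exactly. Their poses are not given: they have to be found in the camera images.
- chuck: steel drill chuck, nose up, on a tapered shank pointing down, 0.4 kg; hangs in one of the two rack holes. Origin: middle of the shank's lower end, z up along it. Shank 66 mm long, 14 mm across below, 28 mm at the top; collar 42 mm across from 66 to 70 mm up (rests on the rack); round head above it, 52 mm across 85 to 110 mm up (grasp there), red cap on top, 156 mm up
- cap_top (a point): middle of the flat top of the chuck's red plastic cap, 25 mm across, 156 mm above the chuck's origin: where the bar presses
- stand: green seating stand, fixed: base plate 110 x 110 x 12 mm, round pedestal 80 mm across and 72 mm high, an upright tapered socket in its middle: a steel sleeve of four sprung grip pads, 7 degrees a side like the shank, 23 mm wide at its mouth. Origin under the middle of the base, z up
- socket_mouth (a point): on the socket's axis, level with the pedestal's rim, 72 mm above the worktop. The sleeve sits up to 5 mm higher or lower inside, so the shank's depth is not known beforehand: set in loosely, the chuck's origin rests 23 to 38 mm above the worktop. Pressed with 20 N it sinks only about 1 mm more and stays there
- pad_0 (a joint): how far one grip pad of the socket has been forced outward (m), 0 when empty, about 0.00005 with the chuck set in loosely, 0.0001 to 0.0002 when it is wedged home: too small to read, so go by the force
- pad_1 (a joint): the same for the neighbouring pad
- brass_bar: round brass bar standing upright, 102 mm high, 0.35 kg: foot 30 mm across up to 30 mm high, above that 26 mm across (grasp it there, 60 to 95 mm up). Origin at the middle of its lower face, z up. Its flat lower face is what presses on the red cap
- rack: pale wooden block, fixed, 84 x 184 mm, 76 mm high, origin under its middle, z up, long side along its y axis; two upright holes 33 mm across at y = -50 and +50 mm, the chuck in one, the plain centre in the other
- centre: plain pointed steel centre with the same shank, no red cap, 118 mm long, origin at its lower end; stays in the rack
- micrometer: micrometer lying on the worktop near the robot, 44 x 128 x 16 mm, origin under its middle; to be left alone
- bracket: half-machined aluminium bracket standing on the worktop, 50 x 80 x 48 mm, origin under its middle; to be left alone
There are look-alikes about, which are no part of the job. What is shaped like the chuck but blue, orange or purple is not meant.

How it is judged:
On the way, in this order (a step that is already met when the one before it is completed fails the run):
1. the chuck stands upright in the stand's socket, let go (horizontal distance between chuck and socket_mouth below 0.006 m and height (world z) of chuck below 0.043 m and angle between chuck's own z axis and vertical below 0.12 rad and contact force between chuck and the fingers below 0.2 N), for 0.2 s.
2. the brass bar presses or taps the chuck down into the socket with more than 16 N (contact force between brass_bar and chuck above 16 N and horizontal distance between chuck and socket_mouth below 0.006 m and height (world z) of chuck below 0.043 m), for 0.02 s.
At the end, for the whole second after the job is handed in: The chuck stands in the socket within 5 mm of its axis and 0.07 rad of upright, wedged so that the pads are still forced out by more than 0.06 mm; the brass bar stands upright (0.06 rad) on the worktop; all at rest (horizontal distance between chuck and socket_mouth below 0.005 m and horizontal distance between cap_top and socket_mouth below 0.009 m and angle between chuck's own z axis and vertical below 0.07 rad and height (world z) of chuck below 0.04 m and value of joint each of pad_0, pad_1 above 6e-05 m and linear speed of each of chuck, brass_bar below 0.01 m/s and height (world z) of brass_bar below 0.004 m and angle between brass_bar's own z axis and vertical below 0.06 rad); the robot touches nothing.
It fails at once if the bar presses or strikes the chuck with more than 32 N (contact force between brass_bar and chuck above 32 N).
It fails at once if the chuck is dropped into the socket (falls faster than 0.45 m/s in it) (horizontal distance between chuck and socket_mouth below 0.03 m and height (world z) of chuck below 0.065 m and linear speed of chuck above 0.45 m/s).
It fails at once if the plain centre is moved more than 20 mm (distance of centre from where it was at the start of the episode above 0.02 m).
It fails at once if the micrometer or the bracket is moved more than 15 mm (distance of any of micrometer, bracket from where it was at the start of the episode above 0.015 m).
It also fails if it takes over 69 s, if anything falls off the work surface, if the arm or the gripper's body presses on something with over 40 N, if the wrist force passes 120 N, or if a joint passes its speed limit or range.

## Working session

There is one attempt and no reset: what is moved stays moved. The work goes in short steps, Python scripts to look and compute and a tool call to move; the robot and the scene stay as the last step left them, time stands still between calls to the robot, and variables do not carry over. Pictures are saved under pics/ and viewed, and the job is handed in when it is done.

Besides the shell and the picture viewer there is one more tool, called after "Call:" as name(argument=value, ...) on one line, values as JSON. apply_moves: Moves the arm, as the interface text tells. Its arguments: {"type":"object","properties":{"increments":{"type":"array","items":{"type":"object","properties":{"x":{"type":"number"},"y":{"type":"number"},"z":{"type":"number"},"ax":{"type":"number"},"ay":{"type":"number"},"az":{"type":"number"},"grip":{"type":"number"}}}}},"required":["increments"]}

```bash
ls; mkdir -p pics; cat > h.py <<'E'
import numpy as np, cv2
from scipy.spatial.transform import Rotation as Ro
from bench import ctrl, vision, ticket, find_in, regions_of, pinpoint
def st():
    o=ctrl.get_obs(); print('t',round(o['time_s'],3),'p',np.round(o['eef_pos'],4),'R',np.round(rot(o),3).tolist(),'F',np.round(o['wrist_force'],2),'op',round(float(o['opening']),3)); return o
def rot(o):
    w,x,y,z=o['eef_rot']; return Ro.from_quat([x,y,z,w]).as_matrix()
def snap(cam,name):
    im=vision.camera(cam); cv2.imwrite('pics/'+name+'.png',cv2.cvtColor(im,cv2.COLOR_RGB2BGR)); return im
def ray(cam,uv):
    P=vision.camera_params(cam);K=np.array(P['intrinsics']);R=np.array(P['R']);t=np.array(P['t']);k=P['k1']
    d=np.array([(uv[0]-K[0,2])/K[0,0],(uv[1]-K[1,2])/K[1,1]]);s=d.copy()
    for _ in range(30): s=d/(1+k*(s@s))
    return -R.T@t, R.T@np.array([s[0],s[1],1])
def atz(cam,uv,z):
    c,d=ray(cam,uv); return c+d*(z-c[2])/d[2]
def proj(cam,X):
    P=vision.camera_params(cam);K=np.array(P['intrinsics']);c=np.array(P['R'])@np.array(X)+np.array(P['t'])
    s=c[:2]/c[2]; s=s*(1+P['k1']*(s@s)); return np.array([K[0,0]*s[0]+K[0,2],K[1,1]*s[1]+K[1,2]])
def tri(uv1,uv2,c1='scene',c2='top'):
    a,d=ray(c1,uv1);b,e=ray(c2,uv2)
    d/=np.linalg.norm(d);e/=np.linalg.norm(e)
    s,u=np.linalg.lstsq(np.c_[d,-e],b-a,rcond=None)[0]
    p,q=a+s*d,b+u*e; return (p+q)/2,np.linalg.norm(p-q)
E
python3 - <<'E'
from h import *
st()
for c in('scene','top'):
    snap(c,c+'0'); o,_=ray(c,(280,210)); print(c,o.round(3), vision.camera_params(c)['intrinsics'])
    for q in('chuck','cap_top','stand','brass_bar','rack','centre'):
        print(c,q,[(np.round(r['rect'],0).tolist(),round(r['p'],2)) for r in find_in(c,q)[:5]],[(np.round(r['xy'],1).tolist(),round(r['p'],2)) for r in pinpoint(c,q)[:5]])
    print([(np.round(r['xy'],1).tolist(),round(r['p'],2)) for r in pinpoint(c,'socket_mouth')[:5]])
st()
E
```

```text
pics
t 0.0 p [0.1263 0.5604 0.2554] R [[0.22, -0.001, -0.975], [0.975, -0.002, 0.22], [-0.002, -1.0, 0.0]] F [-0.5  -0.36 -0.55] op 1.004
scene [-0.412 -0.713  0.655] [[432.43026696   0.         275.34273009]
 [  0.         432.43026696 212.58107927]
 [  0.           0.           1.        ]]
scene chuck [([230.0, 185.0, 16.0, 37.0], 0.93), ([217.0, 224.0, 16.0, 49.0], 0.87), ([203.0, 182.0, 15.0, 31.0], 0.7), ([214.0, 191.0, 16.0, 24.0], 0.63), ([326.0, 280.0, 49.0, 18.0], 0.23)] [([221.5, 246.7], 0.64), ([228.2, 213.2], 0.61), ([324.9, 286.1], 0.34)]
scene cap_top [([230.0, 188.0, 18.0, 29.0], 0.85), ([214.0, 191.0, 19.0, 27.0], 0.83), ([203.0, 180.0, 14.0, 28.0], 0.65)] [([230.8, 169.1], 0.93), ([202.6, 168.0], 0.9), ([215.1, 200.9], 0.8), ([210.7, 179.3], 0.62)]
scene stand [([340.0, 235.0, 53.0, 39.0], 0.95)] [([339.5, 243.2], 0.55)]
scene brass_bar [([277.0, 240.0, 8.0, 35.0], 0.72)] []
scene rack [([206.0, 218.0, 62.0, 43.0], 0.87)] [([214.4, 180.4], 0.7), ([206.0, 224.0], 0.69)]
scene centre [([191.0, 196.0, 12.0, 16.0], 0.46)] [([341.1, 245.0], 0.6)]
[([339.4, 221.2], 0.75)]
[... 448 characters left out ...]
0.73), ([157.0, 177.0, 25.0, 21.0], 0.68), ([202.0, 213.0, 23.0, 20.0], 0.65), ([230.0, 246.0, 16.0, 15.0], 0.62)] [([188.7, 176.2], 0.84), ([226.5, 243.4], 0.78), ([148.7, 173.4], 0.69), ([197.4, 210.7], 0.54)]
top stand [([328.0, 181.0, 52.0, 47.0], 0.78)] [([285.6, 226.4], 0.54)]
top brass_bar [([284.0, 229.0, 6.0, 10.0], 0.56)] [([283.4, 225.0], 0.5)]
top rack [([189.0, 216.0, 65.0, 26.0], 0.85)] [([195.2, 216.3], 0.78), ([197.8, 211.8], 0.63)]
top centre [([170.0, 213.0, 16.0, 14.0], 0.64)] [([174.3, 213.0], 0.6), ([203.4, 213.2], 0.38)]
[([331.1, 173.6], 0.56)]
t 1.4 p [0.1265 0.5609 0.2563] R [[0.22, 0.0, -0.976], [0.976, -0.0, 0.22], [-0.0, -1.0, -0.0]] F [ 0.09 -0.06 -0.53] op 0.998
```

View pictures.

```bash
python3 - <<'E'
import cv2
a=cv2.imread('pics/scene0.png');b=cv2.imread('pics/top0.png')
cv2.imwrite('pics/s0c.png',cv2.resize(a[140:310,170:390],None,fx=3.5,fy=3.5,interpolation=cv2.INTER_CUBIC))
cv2.imwrite('pics/t0c.png',cv2.resize(b[130:290,130:370],None,fx=3.3,fy=3.3,interpolation=cv2.INTER_CUBIC))
E
```

```text
(no output)
```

View pics/scene0.png

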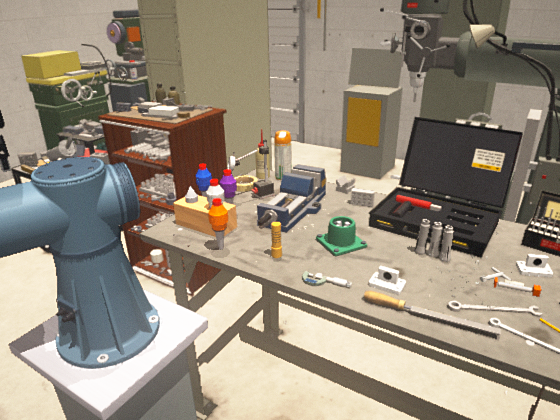

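View pics/s0c.png

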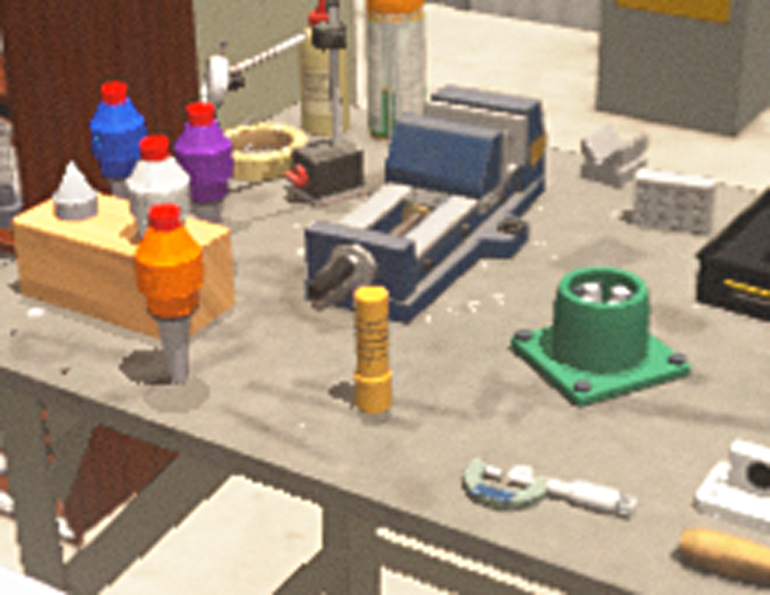

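View pics/t0c.png

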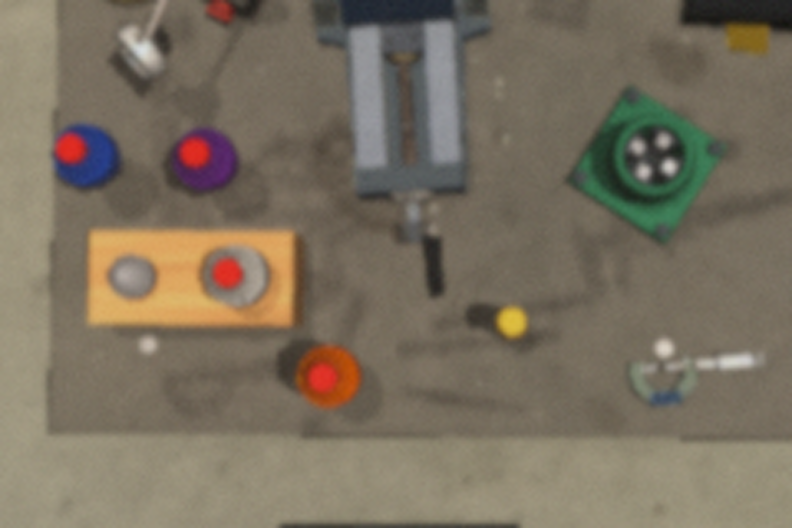

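View pics/top0.png

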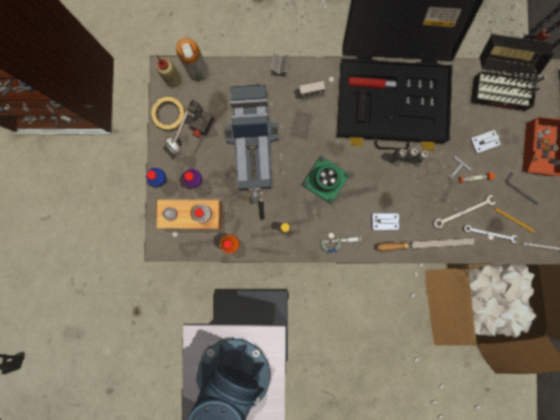

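```bash
python3 - <<'E'
from h import *
ims={}
for c in('scene','top'): ims[c]=cv2.cvtColor(cv2.imread(f'pics/{c}0.png'),cv2.COLOR_BGR2RGB)
def blobs(im,lo,hi,win,name,mn=8):
    hsv=cv2.cvtColor(im,cv2.COLOR_RGB2HSV)
    m=cv2.inRange(hsv,lo,hi)
    if lo[0]==0: m|=cv2.inRange(hsv,(172,lo[1],lo[2]),(180,255,255))
    mm=np.zeros_like(m);x0,x1,y0,y1=win;mm[y0:y1,x0:x1]=m[y0:y1,x0:x1]
    n,l,s,ce=cv2.connectedComponentsWithStats(mm)
    for i in range(1,n):
        if s[i,4]>=mn: print(name,s[i].tolist(),ce[i].round(2))
blobs(ims['top'],(0,150,120),(6,255,255),(140,240,165,255),'top red')
blobs(ims['scene'],(0,150,120),(6,255,255),(190,240,155,215),'sc red')
blobs(ims['top'],(18,110,110),(35,255,255),(270,300,215,240),'top bar')
blobs(ims['scene'],(12,110,90),(35,255,255),(265,290,215,265),'sc bar')
blobs(ims['top'],(60,90,30),(90,255,255),(300,355,150,210),'top green')
blobs(ims['scene'],(60,90,30),(90,255,255),(310,375,210,260),'sc green')
for c in('top','scene'):
    for q in('chuck','stand','brass_bar','rack','centre'):
        for r in regions_of(c,q)[:4]:
            m=r['mask'];ys,xs=np.nonzero(m); print(c,q,round(r['p'],2),len(xs),xs.mean().round(1),ys.mean().round(1),xs.min(),xs.max(),ys.min(),ys.max())
E
```

```text
top red [147, 171, 9, 8, 61] [150.92 174.62]
top red [184, 172, 10, 9, 72] [188.5  175.89]
top red [195, 208, 8, 9, 56] [198.45 212.25]
top red [223, 240, 9, 9, 66] [227.15 243.94]
sc red [199, 163, 8, 7, 45] [202.16 165.76]
sc red [223, 169, 8, 7, 48] [226.69 172.  ]
sc red [210, 178, 9, 8, 59] [213.78 181.68]
sc red [213, 198, 9, 8, 61] [216.57 201.52]
top bar [280, 223, 10, 10, 82] [284.71 227.33]
sc bar [271, 222, 11, 36, 348] [275.89 239.8 ]
top green [306, 160, 41, 41, 759] [325.6  179.84]
sc green [317, 216, 50, 40, 720] [343.4  237.53]
top chuck 0.86 311 229.1 244.5 219 239 235 254
top chuck 0.6 288 191.7 178.2 182 201 169 187
top chuck 0.51 309 201.4 213.5 192 211 204 222
top chuck 0.51 343 155.7 177.3 145 167 168 186
top stand 0.95 1021 325.5 179.7 302 348 157 202
top brass_bar 0.29 412 385.2 221.4 372 398 214 229
top rack 0.96 1363 187.8 214.4 157 221 200 228
top rack 0.51 268 201.6 213.6 193 211 205 222
top centre 0.47 164 169.4 213.6 163 176 207 220
scene chuck 0.82 281 214.9 191.5 207 224 180 203
scene chuck 0.8 343 202.8 179.4 196 210 164 196
scene chuck 0.61 421 228.2 184.6 220 236 168 203
scene chuck 0.6 643 218.4 221.6 209 227 198 249
scene stand 0.76 1097 341.8 237.2 317 367 217 254
scene stand 0.48 319 214.7 191.6 206 224 179 205
scene rack 0.68 1298 200.9 215.5 173 236 196 235
```

```bash
cat > fit.py <<'E'
from h import *
from scipy.optimize import minimize
S=8
def ring(x,y,z,d,n=40):
    a=np.linspace(0,2*np.pi,n,endpoint=False); return np.c_[x+d/2*np.cos(a),y+d/2*np.sin(a),np.full(n,z)]
def render(cam,pieces,win):
    x0,x1,y0,y1=win; im=np.zeros(((y1-y0)*S,(x1-x0)*S),np.uint8)
    for P in pieces:
        uv=np.array([proj(cam,p) for p in P]); uv=((uv-[x0,y0]+.5)*S-.5)
        cv2.fillConvexPoly(im,cv2.convexHull(np.round(uv).astype(np.int32)),255)
    return cv2.resize(im,(x1-x0,y1-y0),interpolation=cv2.INTER_AREA)/255.
def cost(model,p,obs):
    return sum(np.abs(render(c,model(p),w)-m[w[2]:w[3],w[0]:w[1]]).sum()/m.sum() for c,m,w in obs)
def fit(model,p0,obs,step):
    n=len(p0); sx=np.vstack([p0]+[np.array(p0)+np.eye(n)[i]*step[i] for i in range(n)])
    r=minimize(lambda p:cost(model,p,obs),p0,method='Nelder-Mead',options=dict(initial_simplex=sx,xatol=1e-4,fatol=1e-4)); return r.x,r.fun
def stand(p):
    x,y,a=p; c,s=np.cos(a),np.sin(a); q=np.array([[i,j] for i in(-.055,.055) for j in(-.055,.055)])@np.array([[c,s],[-s,c]])+[x,y]
    b=np.vstack([np.c_[q,np.full(4,z)] for z in(0,.012)])
    return [b,np.vstack([ring(x,y,.012,.08),ring(x,y,.072,.08)])]
def bar(p,z=0):
    x,y=p[:2]
    return [np.vstack([ring(x,y,z,.03),ring(x,y,z+.03,.03)]),np.vstack([ring(x,y,z+.03,.026),ring(x,y,z+.102,.026)])]
def cap(p,z=0.010):
    x,y=p[:2]; return [np.vstack([ring(x,y,z+.144,.025),ring(x,y,z+.156,.025)])]
def hsvmask(im,lo,hi,win):
    hsv=cv2.cvtColor(im,cv2.COLOR_RGB2HSV); m=cv2.inRange(hsv,lo,hi)
    if lo[0]==0: m|=cv2.inRange(hsv,(172,lo[1],lo[2]),(180,255,255))
    o=np.zeros(m.shape); x0,x1,y0,y1=win; o[y0:y1,x0:x1]=m[y0:y1,x0:x1]>0; return o
def fill(m):
    m=(m*255).astype(np.uint8); m=cv2.morphologyEx(m,cv2.MORPH_CLOSE,np.ones((5,5),np.uint8))
    cs,_=cv2.findContours(m,cv2.RETR_EXTERNAL,cv2.CHAIN_APPROX_NONE); o=np.zeros_like(m)
    cv2.drawContours(o,[max(cs,key=cv2.contourArea)],-1,1,-1); return o.astype(float)
E
python3 - <<'E'
from fit import *
ims={c:cv2.cvtColor(cv2.imread(f'pics/{c}0.png'),cv2.COLOR_BGR2RGB) for c in('scene','top')}
W=dict(stand={'top':(296,360,150,210),'scene':(308,376,206,262)},bar={'top':(270,300,213,242),'scene':(262,290,212,268)},cap={'top':(190,207,202,222),'scene':(204,224,172,192)})
C=dict(stand=((55,70,25),(95,255,255)),bar=((12,100,80),(35,255,255)),cap=((0,140,100),(6,255,255)))
M=dict(stand=stand,bar=bar,cap=cap)
for n,uv,z in(('stand',(325.5,180),.03),('bar',(284.7,227.3),.1),('cap',(198.5,212.3),.166)):
    obs=[]
    for c in('top','scene'):
        m=hsvmask(ims[c],*C[n],W[n][c]); m=fill(m) if n!='cap' else m
        obs.append((c,m,W[n][c]))
    p=atz('top',uv,z)[:2]; p0=[*p]+([.5] if n=='stand' else [])
    st_=[.006,.006,.3][:len(p0)]
    for o in(obs,obs[:1],obs[1:]):
        x,f=fit(M[n],p0,o,st_); print(n,[a[0] for a in o],x.round(4),round(f,3))
print('purple',atz('top',(188.5,175.9),.156),'orange',atz('top',(227.1,243.9),.156),'blue',atz('top',(150.9,174.6),.156),'centre',atz('top',(170,213.5),.128))
for uv in((157,200),(221,200),(157,228),(221,228)): print(atz('top',uv,.076).round(3))
E
```

```text
Traceback (most recent call last):
  File "fit.py", line 16, in fit
    r=minimize(lambda p:cost(model,p,obs),p0,method='Nelder-Mead',options=dict(initial_simplex=sx,xatol=1e-4,fatol=1e-4)); return r.x,r.fun
  File "fit.py", line 16, in <lambda>
    r=minimize(lambda p:cost(model,p,obs),p0,method='Nelder-Mead',options=dict(initial_simplex=sx,xatol=1e-4,fatol=1e-4)); return r.x,r.fun
                        ~~~~^^^^^^^^^^^^^
  File "fit.py", line 13, in cost
    return sum(np.abs(render(c,model(p),w)-m[w[2]:w[3],w[0]:w[1]]).sum()/m.sum() for c,m,w in obs)
  File "fit.py", line 13, in <genexpr>
    return sum(np.abs(render(c,model(p),w)-m[w[2]:w[3],w[0]:w[1]]).sum()/m.sum() for c,m,w in obs)
                      ~~~~~~^^^^^^^^^^^^^^
  File "fit.py", line 9, in render
    uv=np.array([proj(cam,p) for p in P]); uv=((uv-[x0,y0]+.5)*S-.5)
                 ~~~~^^^^^^^
  File "h.py", line 18, in proj
    P=vision.camera_params(cam);K=np.array(P['intrinsics']);c=np.array(P['R'])@np.array(X)+np.array(P['t'])
ValueError: time passes only in moves, steps and waits
```

```bash
python3 - <<'E'
s=open('h.py').read()
s=s.replace("def st():","_c={}\ndef cp(c):\n    if c not in _c: _c[c]=vision.camera_params(c)\n    return _c[c]\ndef st():",1).replace("P=vision.camera_params(cam)","P=cp(cam)")
open('h.py','w').write(s)
E
cat > loc.py <<'E'
from fit import *
ims={c:cv2.cvtColor(cv2.imread(f'pics/{c}0.png'),cv2.COLOR_BGR2RGB) for c in('scene','top')}
W=dict(stand={'top':(296,360,150,210),'scene':(308,376,206,262)},bar={'top':(270,300,213,242),'scene':(262,290,212,268)},cap={'top':(190,207,202,222),'scene':(204,224,172,192)})
C=dict(stand=((55,70,25),(95,255,255)),bar=((12,100,80),(35,255,255)),cap=((0,140,100),(6,255,255)))
M=dict(stand=stand,bar=bar,cap=cap)
for n,uv,z in(('stand',(325.5,180),.03),('bar',(284.7,227.3),.1),('cap',(198.5,212.3),.166)):
    obs=[]
    for c in('top','scene'):
        m=hsvmask(ims[c],*C[n],W[n][c]); m=fill(m) if n!='cap' else m
        obs.append((c,m,W[n][c]))
    p=atz('top',uv,z)[:2]; p0=[*p]+([.5] if n=='stand' else [])
    st_=[.006,.006,.3][:len(p0)]
    for o in(obs,obs[:1],obs[1:]):
        x,f=fit(M[n],p0,o,st_); print(n,[a[0] for a in o],x.round(4),round(f,3))
print('purple',atz('top',(188.5,175.9),.156),'orange',atz('top',(227.1,243.9),.156),'blue',atz('top',(150.9,174.6),.156),'centre',atz('top',(170,213.5),.128))
for uv in((157,200),(221,200),(157,228),(221,228)): print(atz('top',uv,.076).round(3))
E
python3 loc.py
```

```text
stand ['top', 'scene'] [ 0.6053 -0.2834  0.9865] 0.265
stand ['top'] [ 0.6054 -0.2837  0.9985] 0.104
stand ['scene'] [ 0.6087 -0.2856  0.9838] 0.154
bar ['top', 'scene'] [ 0.4541 -0.1562] 0.24
bar ['top'] [ 0.4533 -0.1555] 0.16
bar ['scene'] [ 0.4544 -0.1564] 0.06
cap ['top', 'scene'] [0.4914 0.0841] 0.436
cap ['top'] [0.4911 0.0844] 0.181
cap ['scene'] [0.4916 0.0824] 0.205
purple [0.59298117 0.1148612  0.156     ] orange [0.40432341 0.00414947 0.156     ] blue [0.59604888 0.22065226 0.156     ] centre [0.48870342 0.17171454 0.128     ]
[0.531 0.225 0.076]
[0.532 0.034 0.076]
[0.448 0.223 0.076]
[0.449 0.033 0.076]
```

```bash
cat >> h.py <<'E'
def inc(x,y,z,yaw=None,o=None):
    o=o or st(); R=rot(o); d=R.T@(np.array([x,y,z])-o['eef_pos'])*100
    r=np.zeros(3)
    if yaw is not None:
        T=np.array([[np.cos(yaw),0,-np.sin(-yaw)*-1],[np.sin(yaw),0,0],[0,-1,0]],float)
        xa=np.array([np.cos(yaw),np.sin(yaw),0]); ya=np.array([0,0,-1.]); T=np.c_[xa,ya,np.cross(xa,ya)]
        r=Ro.from_matrix(R.T@T).as_rotvec()
    print('inc cm',d.round(2),'rot',r.round(3),'q',np.round(o['q'],2))
E
python3 -c "
from h import *
inc(.4914,.0835,.256,-.35)"
```

```text
t 1.9 p [0.1265 0.5609 0.2563] R [[0.22, 0.0, -0.976], [0.976, -0.0, 0.22], [-0.0, -1.0, -0.0]] F [ 0.95  0.34 -0.47] op 0.999
inc cm [-3.854e+01  3.000e-02 -4.610e+01] rot [0.    1.699 0.   ] q [ 1.14  0.18  1.61 -0.    1.35 -0.21]
```

Call:
apply_moves(increments=[{"x": -38.5, "z": -46.1, "ay": 1.7, "grip": 0}, {"x": -38.5, "z": -46.1, "ay": 1.7, "grip": 0}, {"x": -38.5, "z": -46.1, "ay": 1.7, "grip": 0}, {"x": -38.5, "z": -46.1, "ay": 1.7, "grip": 0}, {"x": -38.5, "z": -46.1, "ay": 1.7, "grip": 0}, {"x": -38.5, "z": -46.1, "ay": 1.7, "grip": 0}, {"x": -38.5, "z": -46.1, "ay": 1.7, "grip": 0}, {"x": -38.5, "z": -46.1, "ay": 1.7, "grip": 0}, {"x": -38.5, "z": -46.1, "ay": 1.7, "grip": 0}, {"x": -38.5, "z": -46.1, "ay": 1.7, "grip": 0}, {"x": -38.5, "z": -46.1, "ay": 1.7, "grip": 0}, {"x": -38.5, "z": -46.1, "ay": 1.7, "grip": 0}])

```text
invalid input
```

```bash
python3 -c "
from h import *
inc(.4914,.0835,.180,-.35)
a=snap('scene','s1')
b=snap('top','t1')
cv2.imwrite('pics/c1.png',cv2.cvtColor(np.hstack([cv2.resize(a[110:260,150:290],None,fx=3,fy=3),cv2.resize(b[170:270,130:250],None,fx=3,fy=4.5)])[:600,:800],cv2.COLOR_RGB2BGR))
"
```

```text
t 1.9 p [0.1265 0.5609 0.2563] R [[0.22, 0.0, -0.976], [0.976, -0.0, 0.22], [-0.0, -1.0, -0.0]] F [ 0.95  0.34 -0.47] op 0.999
inc cm [-38.54   7.63 -46.1 ] rot [0.    1.699 0.   ] q [ 1.14  0.18  1.61 -0.    1.35 -0.21]
```

View pics/c1.png

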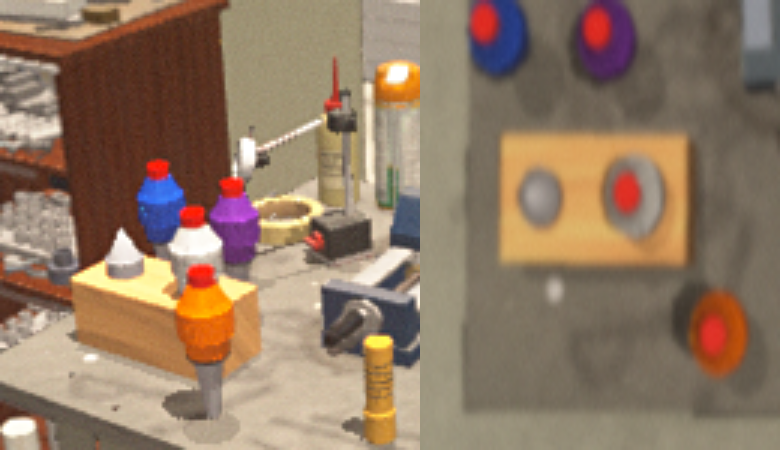

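The call was refused and the arm hasn't moved; the picture still shows the grey red-capped chuck in the rack's right hole. I'll try again with all seven keys.

Call:
apply_moves(increments=[{"x": -6, "y": 0, "z": -5, "ax": 0, "ay": 0.17, "az": 0, "grip": 0}, {"x": -38.5, "y": 0, "z": -46.1, "ax": 0, "ay": 1.7, "az": 0, "grip": 0}, {"x": -38.5, "y": 0, "z": -46.1, "ax": 0, "ay": 1.7, "az": 0, "grip": 0}, {"x": -38.5, "y": 0, "z": -46.1, "ax": 0, "ay": 1.7, "az": 0, "grip": 0}, {"x": -38.5, "y": 0, "z": -46.1, "ax": 0, "ay": 1.7, "az": 0, "grip": 0}, {"x": -38.5, "y": 0, "z": -46.1, "ax": 0, "ay": 1.7, "az": 0, "grip": 0}, {"x": -38.5, "y": 0, "z": -46.1, "ax": 0, "ay": 1.7, "az": 0, "grip": 0}, {"x": -38.5, "y": 0, "z": -46.1, "ax": 0, "ay": 1.7, "az": 0, "grip": 0}, {"x": -38.5, "y": 0, "z": -46.1, "ax": 0, "ay": 1.7, "az": 0, "grip": 0}, {"x": -38.5, "y": 0, "z": -46.1, "ax": 0, "ay": 1.7, "az": 0, "grip": 0}, {"x": -38.5, "y": 0, "z": -46.1, "ax": 0, "ay": 1.7, "az": 0, "grip": 0}, {"x": -38.5, "y": 0, "z": -46.1, "ax": 0, "ay": 1.7, "az": 0, "grip": 0}])

```text
time_s: 3.5
eef_pos: [0.491, 0.0843, 0.256]
eef_rot: [0.696, -0.696, 0.124, -0.123]
wrist_force: [-0.0, -0.8, -0.8]
opening: 0.999
```

```bash
python3 -c "
from h import *
inc(.4914,.0835,.180,-.35)
a=snap('scene','s2')
b=snap('top','t2')
cv2.imwrite('pics/c2.png',cv2.cvtColor(np.hstack([cv2.resize(a[110:260,150:290],None,fx=3,fy=3),cv2.resize(b[170:270,130:250],None,fx=3,fy=4.5)])[:600,:800],cv2.COLOR_RGB2BGR))
"
```

```text
t 3.5 p [0.491  0.0843 0.256 ] R [[0.939, -0.001, 0.344], [-0.344, 0.0, 0.939], [-0.001, -1.0, 0.0]] F [-0.05 -0.78 -0.82] op 0.999
inc cm [ 0.08  7.6  -0.06] rot [-0.    -0.001 -0.001] q [-0.07  0.01  1.8   0.    1.34  0.28]
```

View pics/c2.png

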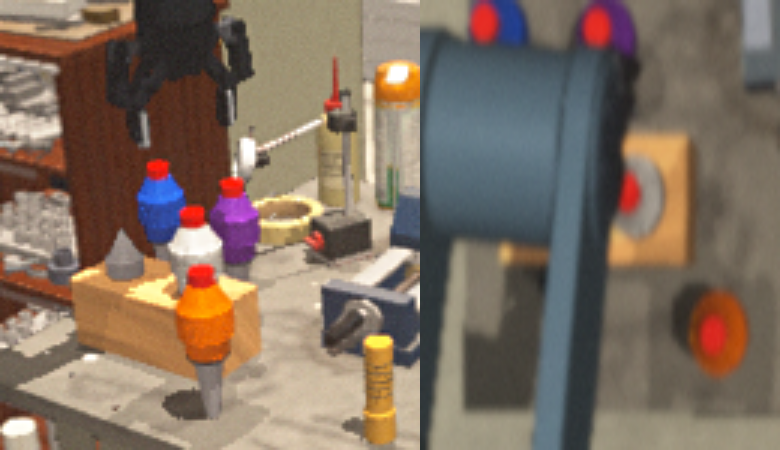

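Call:
apply_moves(increments=[{"x": 0.1, "y": 4, "z": -0.05, "ax": 0, "ay": 0, "az": 0, "grip": 0}, {"x": 0.1, "y": 8, "z": -0.05, "ax": 0, "ay": 0, "az": 0, "grip": 0}, {"x": 0.1, "y": 10.5, "z": -0.05, "ax": 0, "ay": 0, "az": 0, "grip": 0}, {"x": 0.1, "y": 12, "z": -0.05, "ax": 0, "ay": 0, "az": 0, "grip": 0}, {"x": 0.1, "y": 12.8, "z": -0.05, "ax": 0, "ay": 0, "az": 0, "grip": 0}, {"x": 0.1, "y": 13.3, "z": -0.05, "ax": 0, "ay": 0, "az": 0, "grip": 0}, {"x": 0.1, "y": 13.3, "z": -0.05, "ax": 0, "ay": 0, "az": 0, "grip": 0}])

```text
time_s: 4.47
eef_pos: [0.4918, 0.0843, 0.1236]
eef_rot: [0.696, -0.696, 0.123, -0.123]
wrist_force: [-0.8, -0.8, -0.1]
opening: 1.001
```

```bash
python3 -c "
from h import *
st()
a=snap('scene','s3')
cv2.imwrite('pics/c3.png',cv2.cvtColor(cv2.resize(a[120:250,160:280],None,fx=4.5,fy=4.5,interpolation=2),cv2.COLOR_RGB2BGR))
"
```

```text
t 4.475 p [0.4918 0.0843 0.1236] R [[0.94, 0.0, 0.342], [-0.342, 0.0, 0.94], [0.0, -1.0, 0.0]] F [-0.79 -0.78 -0.07] op 1.001
```

View pics/c3.png

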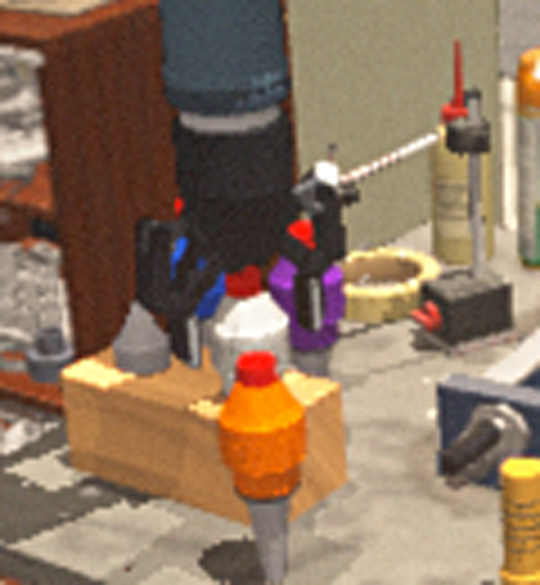

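The open fingers straddle the white-grey head (crop column about 245). The cap sits just under the gripper body. I'll close now.

Call:
apply_moves(increments=[{"x": 0, "y": 0, "z": 0, "ax": 0, "ay": 0, "az": 0, "grip": 1}, {"x": 0, "y": 0, "z": 0, "ax": 0, "ay": 0, "az": 0, "grip": 1}, {"x": 0, "y": 0, "z": 0, "ax": 0, "ay": 0, "az": 0, "grip": 1}, {"x": 0, "y": 0, "z": 0, "ax": 0, "ay": 0, "az": 0, "grip": 1}, {"x": 0, "y": 0, "z": 0, "ax": 0, "ay": 0, "az": 0, "grip": 1}, {"x": 0, "y": 0, "z": 0, "ax": 0, "ay": 0, "az": 0, "grip": 1}])

```text
time_s: 5.28
eef_pos: [0.4922, 0.0842, 0.1247]
eef_rot: [0.696, -0.696, 0.122, -0.123]
wrist_force: [-2.4, 0.9, 5.7]
opening: 0.6
```

Call:
apply_moves(increments=[{"x": 0, "y": -0.5, "z": 0, "ax": 0, "ay": 0, "az": 0, "grip": 1}, {"x": 0, "y": -2, "z": 0, "ax": 0, "ay": 0, "az": 0, "grip": 1}, {"x": 0, "y": -5, "z": 0, "ax": 0, "ay": 0, "az": 0, "grip": 1}, {"x": 0, "y": -8, "z": 0, "ax": 0, "ay": 0, "az": 0, "grip": 1}, {"x": 0, "y": -11, "z": 0, "ax": 0, "ay": 0, "az": 0, "grip": 1}, {"x": 0, "y": -12, "z": 0, "ax": 0, "ay": 0, "az": 0, "grip": 1}, {"x": 0, "y": -12, "z": 0, "ax": 0, "ay": 0, "az": 0, "grip": 1}])

```text
time_s: 6.15
eef_pos: [0.4922, 0.0842, 0.2451]
eef_rot: [0.697, -0.696, 0.122, -0.124]
wrist_force: [-0.5, -0.1, -3.4]
opening: 0.599
```

```bash
python3 -c "
from h import *
inc(.606,-.284,.245,-.35)
a=snap('scene','s4')
cv2.imwrite('pics/c4.png',cv2.cvtColor(cv2.resize(a[100:250,150:300],None,fx=4,fy=4,interpolation=2),cv2.COLOR_RGB2BGR))
"
```

```text
t 6.15 p [0.4922 0.0842 0.2451] R [[0.94, 0.002, 0.342], [-0.342, 0.0, 0.94], [0.002, -1.0, 0.001]] F [-0.46 -0.09 -3.4 ] op 0.599
inc cm [ 23.29   0.04 -30.7 ] rot [-0.001  0.001  0.002] q [-0.07  0.02  1.81  0.    1.31  0.28]
```

View pics/c4.png

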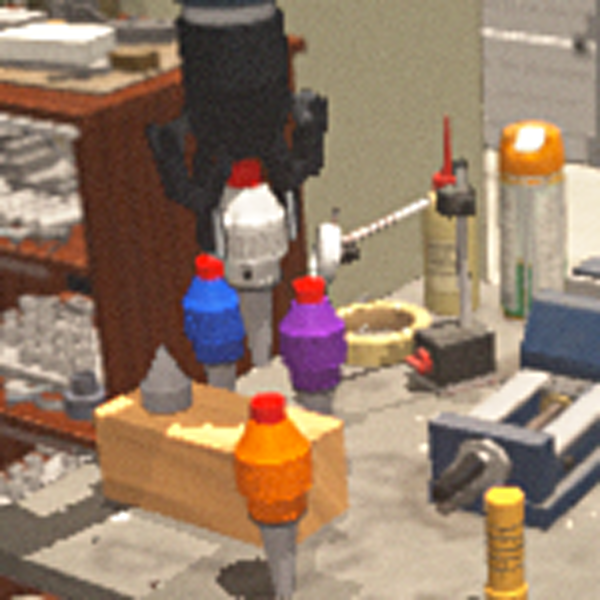

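Call:
apply_moves(increments=[{"x": 0, "y": -3, "z": 0, "ax": 0, "ay": 0, "az": 0, "grip": 1}, {"x": 1, "y": -5, "z": -2, "ax": 0, "ay": 0, "az": 0, "grip": 1}, {"x": 4, "y": -5, "z": -6, "ax": 0, "ay": 0, "az": 0, "grip": 1}, {"x": 8, "y": -5, "z": -10.5, "ax": 0, "ay": 0, "az": 0, "grip": 1}, {"x": 12, "y": -5, "z": -15, "ax": 0, "ay": 0, "az": 0, "grip": 1}, {"x": 15, "y": -5, "z": -20, "ax": 0, "ay": 0, "az": 0, "grip": 1}, {"x": 18, "y": -5, "z": -24, "ax": 0, "ay": 0, "az": 0, "grip": 1}, {"x": 21, "y": -5, "z": -28, "ax": 0, "ay": 0, "az": 0, "grip": 1}, {"x": 22.8, "y": -4, "z": -30, "ax": 0, "ay": 0, "az": 0, "grip": 1}, {"x": 23.3, "y": -2, "z": -30.7, "ax": 0, "ay": 0, "az": 0, "grip": 1}, {"x": 23.3, "y": 0, "z": -30.7, "ax": 0, "ay": 0, "az": 0, "grip": 1}, {"x": 23.3, "y": 0, "z": -30.7, "ax": 0, "ay": 0, "az": 0, "grip": 1}])

```text
time_s: 7.7
eef_pos: [0.6037, -0.2816, 0.2399]
eef_rot: [0.698, -0.695, 0.125, -0.12]
wrist_force: [-0.7, 0.3, -4.1]
opening: 0.597
```

```bash
python3 -c "
from h import *
st()
a=snap('scene','s5')
b=snap('top','t5')
cv2.imwrite('pics/c5.png',cv2.cvtColor(np.hstack([cv2.resize(a[120:270,280:400],None,fx=4,fy=4,interpolation=2),cv2.resize(b[150:270,270:350],None,fx=4,fy=5,interpolation=2)]),cv2.COLOR_RGB2BGR))
"
```

```text
t 7.7 p [ 0.6037 -0.2816  0.2399] R [[0.94, -0.005, 0.341], [-0.341, 0.005, 0.94], [-0.007, -1.0, 0.003]] F [-0.73  0.26 -4.07] op 0.597
```

View pics/c5.png

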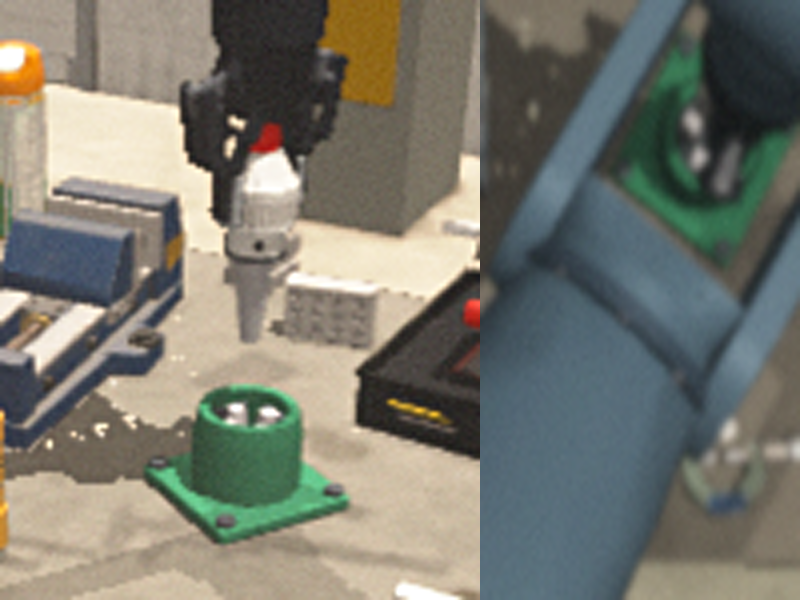

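```bash
python3 -c "
from h import *
o=ctrl.get_obs();p=o['eef_pos'];R=rot(o)
ax=-R[:,1]
for h in(.156,.11,.085,.066,0):
    X=p+ax*(h-.1147); v=proj('scene',X); w=proj('scene',[p[0],p[1],p[2]-.1147+h]); print(h,v.round(2),((v-[280,120]+.5)*4).round(0),((w-[280,120]+.5)*4).round(0))
m=regions_of('scene','chuck')
for r in m[:4]: print(r['p'],r['rect'])
print([(r['xy'],r['p']) for r in pinpoint('scene','chuck')],[(r['xy'],r['p']) for r in pinpoint('scene','cap_top')])
"
```

```text
0.156 [345.03 149.83] [262. 121.] [262. 121.]
0.11 [344.15 166.19] [259. 187.] [259. 187.]
0.085 [343.68 174.85] [257. 221.] [257. 221.]
0.066 [343.33 181.33] [255. 247.] [255. 247.]
0 [342.12 203.12] [250. 334.] [251. 335.]
0.95 [202.8, 181.2, 15.4, 32.9]
0.93 [217.6, 223.9, 13.5, 50.3]
0.84 [343.5, 176.8, 21.0, 53.6]
0.56 [228.9, 185.5, 17.9, 34.8]
[([230.0, 214.8], 0.78), ([342.7, 201.6], 0.67), ([207.1, 207.1], 0.64), ([221.5, 249.0], 0.59)] [([201.3, 167.4], 0.94), ([344.2, 150.1], 0.92), ([213.6, 198.7], 0.72), ([226.5, 172.2], 0.64)]
```

```bash
cat >> fit.py <<'E'
def chuckm(p,z):
    x,y=p[:2]; s=[(0,.014),(.066,.028)],[(.066,.042),(.070,.042)],[(.085,.052),(.110,.052)],[(.144,.025),(.156,.025)],[(.070,.040),(.085,.052)],[(.110,.052),(.144,.026)]
    return [np.vstack([ring(x,y,z+h,d) for h,d in pc]) for pc in s]
def shank(p,z):
    return chuckm(p,z)[:2]
E
python3 - <<'E'
from fit import *
o=ctrl.get_obs();p=o['eef_pos'];z=p[2]-.1147
im=vision.camera('scene')
r=[r for r in regions_of('scene','chuck') if abs(r['rect'][0]-343)<5][0]
m=r['mask'].astype(float)
for model,w in((chuckm,(325,362,140,212)),(shank,(325,362,184,212))):
  for dz in(-.003,0,.003):
    x,f=fit(lambda q:model(q,z+dz),p[:2],[('scene',m,w)],[.004,.004]); print(dz,x.round(4),(x-p[:2]).round(4),round(f,3))
mm=render('scene',shank(p,z),(325,362,184,212))
# shank per-row centre comparison
for row in range(184,206):
    a=np.nonzero(m[row])[0]; b=mm[row-184]; 
    if len(a) and b.sum()>1: print(row,a.mean(),len(a),round((b*np.arange(325,362)).sum()/b.sum(),2),round(b.sum(),1))
v=cv2.resize(im[135:215,320:366],None,fx=8,fy=7.5,interpolation=cv2.INTER_CUBIC); mv=cv2.resize((m[135:215,320:366]*255).astype(np.uint8),None,fx=8,fy=7.5)
cv2.imwrite('pics/c6.png',np.hstack([v[:,:,::-1],cv2.merge([mv]*3)]))
E
```

```text
-0.003 [ 0.6101 -0.2872] [ 0.0041 -0.0036] 0.356
0 [ 0.609  -0.2872] [ 0.0029 -0.0036] 0.364
0.003 [ 0.5987 -0.2911] [-0.0074 -0.0075] 0.373
-0.003 [ 0.6262 -0.2782] [0.0201 0.0054] 0.051
0 [ 0.6188 -0.2812] [0.0128 0.0025] 0.051
0.003 [ 0.6107 -0.2845] [ 0.0047 -0.0009] 0.051
184 344.0 13 343.64 9.8
185 344.5 12 343.62 9.5
186 344.0 11 343.54 9.3
187 344.0 11 343.51 9.0
188 344.5 10 343.43 8.8
189 344.0 9 343.39 8.5
190 344.5 8 343.31 8.3
191 344.5 8 343.28 8.1
192 344.0 7 343.22 7.8
193 344.0 7 343.17 7.6
194 344.5 6 343.12 7.3
195 344.0 5 343.04 7.1
196 344.0 5 343.0 6.8
197 343.5 4 342.94 6.6
198 343.5 4 342.9 6.3
199 343.5 4 342.83 6.1
200 343.5 4 342.78 5.8
201 343.5 4 342.69 5.7
202 343.5 2 342.66 5.3
```

View pics/c6.png

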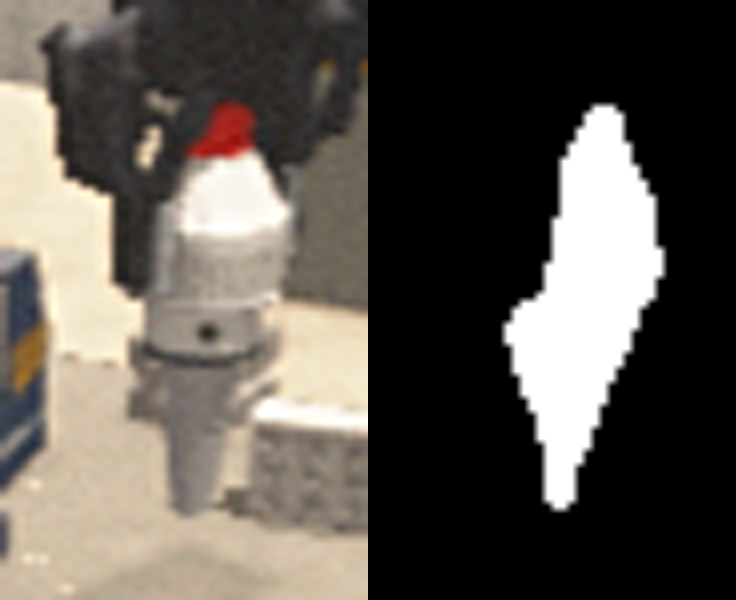

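```bash
python3 -c "
from h import *
inc(.606,-.2838,.165,-.35)"
```

```text
t 8.05 p [ 0.6059 -0.2838  0.2453] R [[0.94, 0.002, 0.342], [-0.342, -0.001, 0.94], [0.002, -1.0, -0.0]] F [-0.09  0.51 -3.9 ] op 0.595
inc cm [-0.01  8.03  0.01] rot [0.    0.001 0.002] q [-0.62  0.39  1.36  0.    1.38 -0.27]
```

Call:
apply_moves(increments=[{"x": 0, "y": 2, "z": 0, "ax": 0, "ay": 0, "az": 0, "grip": 1}, {"x": 0, "y": 4, "z": 0, "ax": 0, "ay": 0, "az": 0, "grip": 1}, {"x": 0, "y": 5, "z": 0, "ax": 0, "ay": 0, "az": 0, "grip": 1}, {"x": 0, "y": 6, "z": 0, "ax": 0, "ay": 0, "az": 0, "grip": 1}, {"x": 0, "y": 7, "z": 0, "ax": 0, "ay": 0, "az": 0, "grip": 1}, {"x": 0, "y": 7.5, "z": 0, "ax": 0, "ay": 0, "az": 0, "grip": 1}, {"x": 0, "y": 8, "z": 0, "ax": 0, "ay": 0, "az": 0, "grip": 1}, {"x": 0, "y": 8, "z": 0, "ax": 0, "ay": 0, "az": 0, "grip": 1}])

```text
time_s: 9.05
eef_pos: [0.606, -0.2839, 0.1651]
eef_rot: [-0.696, 0.697, -0.122, 0.123]
wrist_force: [-0.6, -0.5, -4.7]
opening: 0.595
```

```bash
python3 -c "
from h import *
st()
a=snap('scene','s7')
cv2.imwrite('pics/c7.png',cv2.cvtColor(cv2.resize(a[150:260,300:400],None,fx=5,fy=5,interpolation=2),cv2.COLOR_RGB2BGR))
"
```

```text
t 9.05 p [ 0.606  -0.2839  0.1651] R [[0.94, 0.002, 0.342], [-0.342, -0.001, 0.94], [0.002, -1.0, -0.0]] F [-0.64 -0.54 -4.71] op 0.595
```

View pics/c7.png

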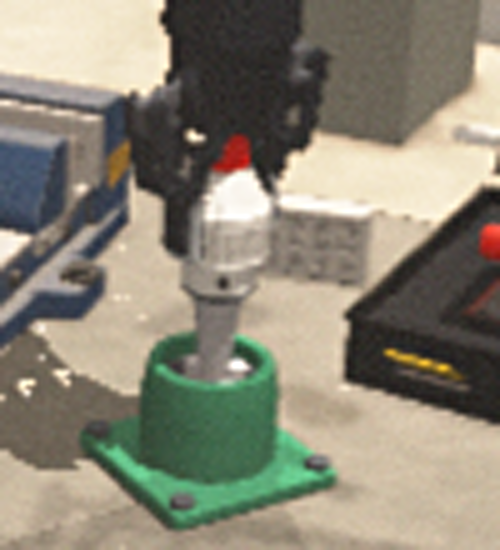

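The shank goes into the sleeve and is centred on the rim (crop column about 212 for both). No contact force yet, so I'll lower slowly.

Call:
apply_moves(increments=[{"x": 0, "y": 0.3, "z": 0, "ax": 0, "ay": 0, "az": 0, "grip": 1}, {"x": 0, "y": 0.6, "z": 0, "ax": 0, "ay": 0, "az": 0, "grip": 1}, {"x": 0, "y": 0.9, "z": 0, "ax": 0, "ay": 0, "az": 0, "grip": 1}, {"x": 0, "y": 1.1, "z": 0, "ax": 0, "ay": 0, "az": 0, "grip": 1}, {"x": 0, "y": 1.1, "z": 0, "ax": 0, "ay": 0, "az": 0, "grip": 1}])

```text
time_s: 9.72
eef_pos: [0.606, -0.2839, 0.1541]
eef_rot: [-0.696, 0.697, -0.122, 0.123]
wrist_force: [0.2, -0.9, -3.9]
opening: 0.602
```

Call:
apply_moves(increments=[{"x": 0, "y": 0.15, "z": 0, "ax": 0, "ay": 0, "az": 0, "grip": 1}, {"x": 0, "y": 0.3, "z": 0, "ax": 0, "ay": 0, "az": 0, "grip": 1}, {"x": 0, "y": 0.45, "z": 0, "ax": 0, "ay": 0, "az": 0, "grip": 1}, {"x": 0, "y": 0.45, "z": 0, "ax": 0, "ay": 0, "az": 0, "grip": 1}])

```text
time_s: 10.22
eef_pos: [0.606, -0.2838, 0.1494]
eef_rot: [-0.696, 0.696, -0.122, 0.123]
wrist_force: [0.0, 0.7, -3.9]
opening: 0.596
```

Call:
apply_moves(increments=[{"x": 0, "y": 0.15, "z": 0, "ax": 0, "ay": 0, "az": 0, "grip": 1}, {"x": 0, "y": 0.3, "z": 0, "ax": 0, "ay": 0, "az": 0, "grip": 1}, {"x": 0, "y": 0.3, "z": 0, "ax": 0, "ay": 0, "az": 0, "grip": 1}])

```text
time_s: 10.6
eef_pos: [0.606, -0.2836, 0.1462]
eef_rot: [0.696, -0.696, 0.122, -0.123]
wrist_force: [0.5, 0.5, -4.2]
opening: 0.598
```

Call:
apply_moves(increments=[{"x": 0, "y": 0.15, "z": 0, "ax": 0, "ay": 0, "az": 0, "grip": 1}, {"x": 0, "y": 0.3, "z": 0, "ax": 0, "ay": 0, "az": 0, "grip": 1}, {"x": 0, "y": 0.3, "z": 0, "ax": 0, "ay": 0, "az": 0, "grip": 1}])

```text
time_s: 10.98
eef_pos: [0.6059, -0.2834, 0.143]
eef_rot: [0.697, -0.696, 0.122, -0.123]
wrist_force: [-0.3, 1.6, -2.6]
opening: 0.597
```

Call:
apply_moves(increments=[{"x": 0, "y": 0.1, "z": 0, "ax": 0, "ay": 0, "az": 0, "grip": 1}, {"x": 0, "y": 0.2, "z": 0, "ax": 0, "ay": 0, "az": 0, "grip": 1}, {"x": 0, "y": 0.2, "z": 0, "ax": 0, "ay": 0, "az": 0, "grip": 1}])

```text
time_s: 11.35
eef_pos: [0.6058, -0.2832, 0.1409]
eef_rot: [0.697, -0.696, 0.122, -0.123]
wrist_force: [-0.6, 2.2, -2.3]
opening: 0.6
```

Call:
apply_moves(increments=[{"x": 0, "y": 0.1, "z": 0.05, "ax": 0, "ay": 0, "az": 0, "grip": 1}, {"x": 0, "y": 0.15, "z": 0.05, "ax": 0, "ay": 0, "az": 0, "grip": 1}, {"x": 0, "y": 0.15, "z": 0.05, "ax": 0, "ay": 0, "az": 0, "grip": 1}])

```text
time_s: 11.72
eef_pos: [0.606, -0.2829, 0.14]
eef_rot: [0.697, -0.696, 0.122, -0.123]
wrist_force: [-3.4, 2.2, 4.6]
opening: 0.592
```

Call:
apply_moves(increments=[{"x": -0.06, "y": 0, "z": 0.03, "ax": 0, "ay": 0, "az": 0, "grip": 1}, {"x": -0.06, "y": 0, "z": 0.03, "ax": 0, "ay": 0, "az": 0, "grip": 1}])

```text
time_s: 11.98
eef_pos: [0.6059, -0.2827, 0.14]
eef_rot: [-0.696, 0.696, -0.122, 0.123]
wrist_force: [-0.2, 0.5, -0.7]
opening: 0.602
```

Call:
apply_moves(increments=[{"x": 0, "y": 0.05, "z": 0, "ax": 0, "ay": 0, "az": 0, "grip": 1}, {"x": 0, "y": 0.05, "z": 0, "ax": 0, "ay": 0, "az": 0, "grip": 0.35}, {"x": 0, "y": 0.05, "z": 0, "ax": 0, "ay": 0, "az": 0, "grip": 0.3}, {"x": 0, "y": 0.0, "z": 0, "ax": 0, "ay": 0, "az": 0, "grip": 0}, {"x": 0, "y": 0.0, "z": 0, "ax": 0, "ay": 0, "az": 0, "grip": 0}, {"x": 0, "y": 0.0, "z": 0, "ax": 0, "ay": 0, "az": 0, "grip": 0}, {"x": 0, "y": 0.0, "z": 0, "ax": 0, "ay": 0, "az": 0, "grip": 0}])

```text
time_s: 12.85
eef_pos: [0.6059, -0.2827, 0.14]
eef_rot: [-0.696, 0.696, -0.122, 0.123]
wrist_force: [-0.1, -0.4, -0.5]
opening: 0.994
```

```bash
python3 -c "
from h import *
st()
a=snap('scene','s8')
cv2.imwrite('pics/c8.png',cv2.cvtColor(cv2.resize(a[150:260,300:400],None,fx=5,fy=5,interpolation=2),cv2.COLOR_RGB2BGR))
"
```

```text
t 12.85 p [ 0.6059 -0.2827  0.14  ] R [[0.94, 0.002, 0.342], [-0.342, -0.0, 0.94], [0.002, -1.0, 0.0]] F [-0.14 -0.45 -0.5 ] op 0.994
```

View pics/c8.png

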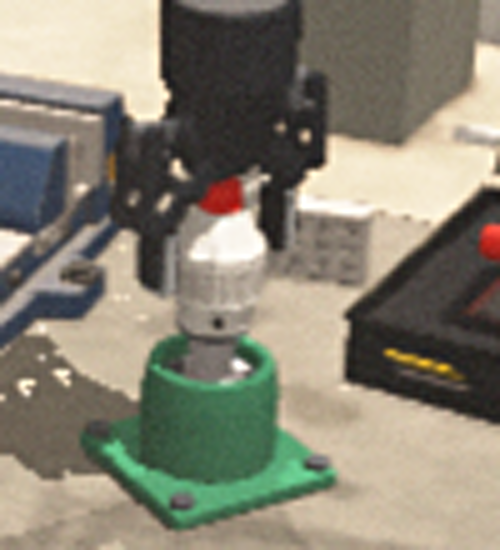

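The chuck stands upright in the socket, and the fingers are open and clear of it. Next: lift off and go to the bar.

Call:
apply_moves(increments=[{"x": 0, "y": -3, "z": 0, "ax": 0, "ay": 0, "az": 0, "grip": 0}, {"x": 0, "y": -7, "z": 0, "ax": 0, "ay": 0, "az": 0, "grip": 0}, {"x": 0, "y": -10, "z": 0, "ax": 0, "ay": 0, "az": 0, "grip": 0}, {"x": -1, "y": -10, "z": 0.3, "ax": 0, "ay": 0, "az": 0, "grip": 0}, {"x": -6, "y": -10, "z": 2, "ax": 0, "ay": 0, "az": 0, "grip": 0}, {"x": -12, "y": -10, "z": 4.2, "ax": 0, "ay": 0, "az": 0, "grip": 0}, {"x": -17, "y": -10, "z": 6.2, "ax": 0, "ay": 0, "az": 0, "grip": 0}, {"x": -18.6, "y": -9, "z": 6.7, "ax": 0, "ay": 0, "az": 0, "grip": 0}, {"x": -18.6, "y": -6, "z": 6.7, "ax": 0, "ay": 0, "az": 0, "grip": 0}, {"x": -18.6, "y": -4, "z": 6.7, "ax": 0, "ay": 0, "az": 0, "grip": 0}, {"x": -18.6, "y": -4, "z": 6.7, "ax": 0, "ay": 0, "az": 0, "grip": 0}])

```text
time_s: 14.28
eef_pos: [0.4518, -0.1548, 0.1771]
eef_rot: [0.697, -0.696, 0.124, -0.122]
wrist_force: [-0.3, -1.1, 0.6]
opening: 1.002
```

```bash
python3 - <<'E'
from h import *
inc(.4538,-.156,.084,-.35)
a=snap('scene','s9')
b=snap('top','t9')
cv2.imwrite('pics/c9.png',cv2.cvtColor(np.hstack([cv2.resize(a[150:270,240:370],None,fx=4,fy=4.5,interpolation=2),cv2.resize(b[150:258,270:350],None,fx=3.5,fy=5,interpolation=2)]),cv2.COLOR_RGB2BGR))
E
```

```text
t 14.275 p [ 0.4518 -0.1548  0.1771] R [[0.94, -0.003, 0.342], [-0.342, 0.003, 0.94], [-0.003, -1.0, 0.002]] F [-0.33 -1.11  0.63] op 1.002
inc cm [ 0.26  9.31 -0.06] rot [-0.002  0.001 -0.003] q [-0.58  0.05  1.92  0.    1.17 -0.23]
```

View pics/c9.png

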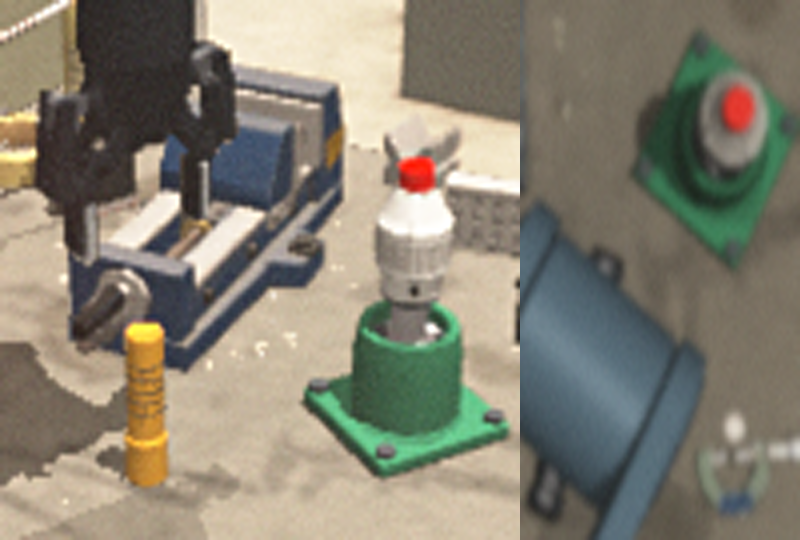

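```bash
python3 - <<'E'
from fit import *
ims={c:cv2.cvtColor(cv2.imread(f'pics/{c}9.png'[0:5]+f'{c[0]}9.png'),cv2.COLOR_BGR2RGB) for c in('scene','top')}
W={'top':(318,345,158,188),'scene':(330,356,178,200)}
obs=[(c,hsvmask(ims[c],(0,140,100),(6,255,255),W[c]),W[c]) for c in('top','scene')]
print([(o[1].sum()) for o in obs])
cs=[np.argwhere(o[1]).mean(0)[::-1] for o in obs]; print(cs, tri(cs[1],cs[0]))
for z in(.023,.0255,.028):
    for o in(obs[:1],obs[1:]):
        x,f=fit(lambda q:cap(q,z),[.606,-.2827],o,[.005,.005]); print(z,o[0][0],x.round(4),round(f,3))
inc(.4538,-.156,.084,-.35)
E
```

```text
[np.float64(63.0), np.float64(66.0)]
[array([331.80952381, 171.31746032]), array([343.86363636, 188.31818182])] (array([ 0.60620034, -0.28396219,  0.17406867]), np.float64(0.00188809475348465))
0.023 top [ 0.6057 -0.283 ] 0.177
0.023 scene [ 0.6094 -0.2838] 0.104
0.0255 top [ 0.6057 -0.2828] 0.182
0.0255 scene [ 0.6039 -0.2859] 0.106
0.028 top [ 0.605  -0.2825] 0.185
0.028 scene [ 0.598  -0.2884] 0.108
t 14.375 p [ 0.4536 -0.1559  0.1795] R [[0.94, 0.001, 0.342], [-0.342, 0.0, 0.94], [0.001, -1.0, 0.001]] F [ 0.84 -0.7  -0.19] op 1.0
inc cm [ 0.01  9.55 -0.  ] rot [-0.001  0.001  0.001] q [-0.58  0.05  1.91  0.    1.17 -0.23]
```

Call:
apply_moves(increments=[{"x": 0, "y": 4, "z": 0, "ax": 0, "ay": 0, "az": 0, "grip": 0}, {"x": 0, "y": 7, "z": 0, "ax": 0, "ay": 0, "az": 0, "grip": 0}, {"x": 0, "y": 9, "z": 0, "ax": 0, "ay": 0, "az": 0, "grip": 0}, {"x": 0, "y": 9.6, "z": 0, "ax": 0, "ay": 0, "az": 0, "grip": 0}, {"x": 0, "y": 9.6, "z": 0, "ax": 0, "ay": 0, "az": 0, "grip": 0.3}, {"x": 0, "y": 9.6, "z": 0, "ax": 0, "ay": 0, "az": 0, "grip": 0.5}])

```text
time_s: 15.12
eef_pos: [0.4545, -0.1565, 0.0846]
eef_rot: [-0.696, 0.697, -0.121, 0.124]
wrist_force: [-0.4, 0.3, -0.9]
opening: 0.606
```

```bash
python3 - <<'E'
from h import *
st()
a=snap('scene','s10')
cv2.imwrite('pics/c10.png',cv2.cvtColor(cv2.resize(a[170:270,230:330],None,fx=5,fy=5,interpolation=2),cv2.COLOR_RGB2BGR))
E
```

```text
t 15.125 p [ 0.4545 -0.1565  0.0846] R [[0.94, 0.003, 0.342], [-0.342, -0.001, 0.94], [0.003, -1.0, -0.0]] F [-0.4   0.32 -0.87] op 0.606
```

View pics/c10.png

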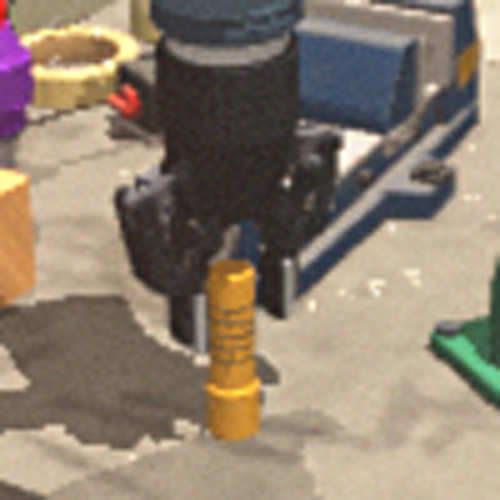

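```bash
python3 - <<'E'
from h import *
o=st();R=rot(o);p=o['eef_pos']
f=lambda X:((proj('scene',X)-[230,170]+.5)*5).round(0)
for s in(-1,1):
  for zz in(-.011,.011): print(s,zz,f(p+R@[s*.0257,.025,zz]))
print('tcp mid at z .1',f(p+R@[0,-.017,0]),'foot',f([p[0],p[1],0]))
E
```

```text
t 15.175 p [ 0.4545 -0.1564  0.0846] R [[0.94, 0.003, 0.342], [-0.342, -0.001, 0.94], [0.003, -1.0, -0.0]] F [ 0.16  0.28 -0.22] op 0.52
-1 -0.011 [207. 359.]
-1 0.011 [182. 343.]
1 -0.011 [281. 329.]
1 0.011 [256. 313.]
tcp mid at z .1 [230. 269.] foot [234. 428.]
```

Projecting the pads confirms the bar is centred between them to about 1 mm (predicted axis at crop column 230, seen at about 233). I'll close on it.

Call:
apply_moves(increments=[{"x": 0, "y": 0, "z": 0, "ax": 0, "ay": 0, "az": 0, "grip": 0.6}, {"x": 0, "y": 0, "z": 0, "ax": 0, "ay": 0, "az": 0, "grip": 0.7}, {"x": 0, "y": 0, "z": 0, "ax": 0, "ay": 0, "az": 0, "grip": 1}, {"x": 0, "y": 0, "z": 0, "ax": 0, "ay": 0, "az": 0, "grip": 1}, {"x": 0, "y": 0, "z": 0, "ax": 0, "ay": 0, "az": 0, "grip": 1}, {"x": 0, "y": 0, "z": 0, "ax": 0, "ay": 0, "az": 0, "grip": 1}])

```text
time_s: 15.92
eef_pos: [0.4541, -0.1564, 0.0852]
eef_rot: [-0.696, 0.697, -0.122, 0.123]
wrist_force: [-4.6, 1.2, 8.5]
opening: 0.283
```

```bash
python3 - <<'E'
from h import *
inc(.6057,-.2828,.30,-.35)
a=snap('scene','s11')
cv2.imwrite('pics/c11.png',cv2.cvtColor(cv2.resize(a[170:270,230:330],None,fx=5,fy=5,interpolation=2),cv2.COLOR_RGB2BGR))
E
```

```text
t 15.925 p [ 0.4541 -0.1564  0.0852] R [[0.94, 0.002, 0.341], [-0.341, -0.001, 0.94], [0.002, -1.0, -0.0]] F [-4.64  1.25  8.48] op 0.283
inc cm [ 18.61 -21.44  -6.71] rot [0.    0.002 0.002] q [-0.58  0.21  1.97  0.    0.96 -0.23]
```

View pics/c11.png

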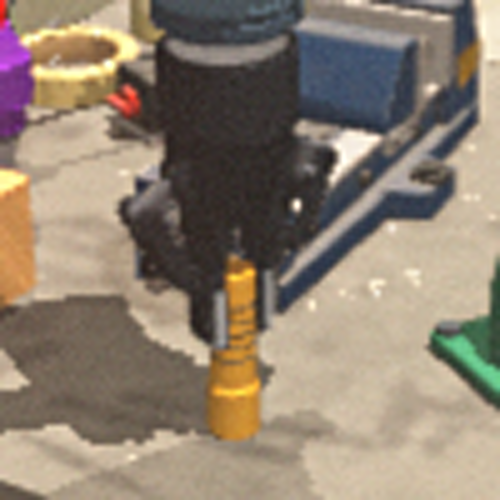

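Call:
apply_moves(increments=[{"x": 0, "y": -2, "z": 0, "ax": 0, "ay": 0, "az": 0, "grip": 1}, {"x": 0, "y": -7, "z": 0, "ax": 0, "ay": 0, "az": 0, "grip": 1}, {"x": 0, "y": -13, "z": 0, "ax": 0, "ay": 0, "az": 0, "grip": 1}, {"x": 1, "y": -18, "z": -0.3, "ax": 0, "ay": 0, "az": 0, "grip": 1}, {"x": 4, "y": -21.4, "z": -1.5, "ax": 0, "ay": 0, "az": 0, "grip": 1}, {"x": 9, "y": -21.4, "z": -3.2, "ax": 0, "ay": 0, "az": 0, "grip": 1}, {"x": 14, "y": -21.4, "z": -5, "ax": 0, "ay": 0, "az": 0, "grip": 1}, {"x": 17.5, "y": -21.4, "z": -6.3, "ax": 0, "ay": 0, "az": 0, "grip": 1}, {"x": 18.6, "y": -21.4, "z": -6.7, "ax": 0, "ay": 0, "az": 0, "grip": 1}, {"x": 18.6, "y": -21.4, "z": -6.7, "ax": 0, "ay": 0, "az": 0, "grip": 1}, {"x": 18.6, "y": -21.4, "z": -6.7, "ax": 0, "ay": 0, "az": 0, "grip": 1}])

```text
time_s: 17.35
eef_pos: [0.6049, -0.2817, 0.2994]
eef_rot: [0.696, -0.696, 0.122, -0.123]
wrist_force: [0.5, -0.4, -4.5]
opening: 0.283
```

```bash
python3 - <<'E'
from h import *
inc(.6057,-.2828,.272,-.35)
a=snap('scene','s12')
cv2.imwrite('pics/c12.png',cv2.cvtColor(cv2.resize(a[120:240,290:390],None,fx=5,fy=5,interpolation=2),cv2.COLOR_RGB2BGR))
o=ctrl.get_obs();p=o['eef_pos']
for z in (p[2]-.085,p[2]-.055): print(((proj('scene',[p[0],p[1],z])-[290,120]+.5)*5).round(0))
st()
E
```

```text
t 17.35 p [ 0.6049 -0.2817  0.2994] R [[0.94, 0.001, 0.341], [-0.341, -0.0, 0.94], [0.001, -1.0, 0.0]] F [ 0.55 -0.38 -4.48] op 0.283
inc cm [ 0.11  2.74 -0.08] rot [-0.     0.002  0.001] q [-0.61  0.35  1.31  0.    1.48 -0.27]
[269. 276.]
[272. 223.]
t 17.4 p [ 0.605  -0.2817  0.2997] R [[0.94, 0.002, 0.341], [-0.341, -0.0, 0.94], [0.002, -1.0, 0.0]] F [ 0.15 -0.72 -4.41] op 0.279
```

View pics/c12.png

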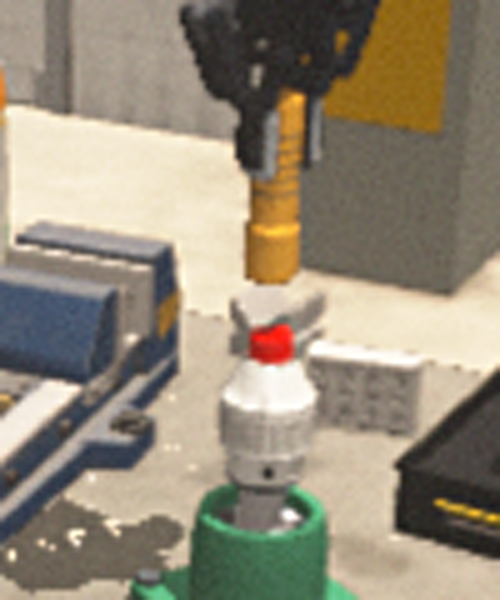

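Call:
apply_moves(increments=[{"x": 0.1, "y": 1.2, "z": -0.08, "ax": 0, "ay": 0, "az": 0, "grip": 1}, {"x": 0.1, "y": 2.2, "z": -0.08, "ax": 0, "ay": 0, "az": 0, "grip": 1}, {"x": 0.1, "y": 2.7, "z": -0.08, "ax": 0, "ay": 0, "az": 0, "grip": 1}, {"x": 0.1, "y": 2.8, "z": -0.08, "ax": 0, "ay": 0, "az": 0, "grip": 1}, {"x": 0.1, "y": 2.8, "z": -0.08, "ax": 0, "ay": 0, "az": 0, "grip": 1}])

```text
time_s: 18.02
eef_pos: [0.6058, -0.2829, 0.2719]
eef_rot: [-0.696, 0.697, -0.122, 0.123]
wrist_force: [-0.3, 0.1, -3.1]
opening: 0.285
```

Call:
apply_moves(increments=[{"x": 0, "y": 0.1, "z": 0, "ax": 0, "ay": 0, "az": 0, "grip": 1}, {"x": 0, "y": 0.2, "z": 0, "ax": 0, "ay": 0, "az": 0, "grip": 1}, {"x": 0, "y": 0.3, "z": 0, "ax": 0, "ay": 0, "az": 0, "grip": 1}, {"x": 0, "y": 0.3, "z": 0, "ax": 0, "ay": 0, "az": 0, "grip": 1}])

```text
time_s: 18.52
eef_pos: [0.6057, -0.2828, 0.2687]
eef_rot: [-0.696, 0.697, -0.122, 0.123]
wrist_force: [-0.3, -0.3, -3.9]
opening: 0.281
```

Call:
apply_moves(increments=[{"x": 0, "y": 0.07, "z": 0, "ax": 0, "ay": 0, "az": 0, "grip": 1}, {"x": 0, "y": 0.14, "z": 0, "ax": 0, "ay": 0, "az": 0, "grip": 1}, {"x": 0, "y": 0.2, "z": 0, "ax": 0, "ay": 0, "az": 0, "grip": 1}, {"x": 0, "y": 0.2, "z": 0, "ax": 0, "ay": 0, "az": 0, "grip": 1}])

```text
time_s: 19.02
eef_pos: [0.6057, -0.2828, 0.2667]
eef_rot: [-0.696, 0.697, -0.122, 0.123]
wrist_force: [0.7, 0.0, -3.1]
opening: 0.279
```

Call:
apply_moves(increments=[{"x": 0, "y": 0.05, "z": 0, "ax": 0, "ay": 0, "az": 0, "grip": 1}, {"x": 0, "y": 0.1, "z": 0, "ax": 0, "ay": 0, "az": 0, "grip": 1}, {"x": 0, "y": 0.15, "z": 0, "ax": 0, "ay": 0, "az": 0, "grip": 1}, {"x": 0, "y": 0.15, "z": 0, "ax": 0, "ay": 0, "az": 0, "grip": 1}])

```text
time_s: 19.52
eef_pos: [0.6061, -0.283, 0.2661]
eef_rot: [-0.696, 0.697, -0.121, 0.123]
wrist_force: [-0.1, 1.0, 1.8]
opening: 0.279
```

Call:
apply_moves(increments=[{"x": 0, "y": 0.1, "z": 0, "ax": 0, "ay": 0, "az": 0, "grip": 1}, {"x": 0, "y": 0.15, "z": 0, "ax": 0, "ay": 0, "az": 0, "grip": 1}, {"x": 0, "y": 0.2, "z": 0, "ax": 0, "ay": 0, "az": 0, "grip": 1}, {"x": 0, "y": 0.2, "z": 0, "ax": 0, "ay": 0, "az": 0, "grip": 1}])

```text
time_s: 20.02
eef_pos: [0.6064, -0.2833, 0.2655]
eef_rot: [-0.696, 0.697, -0.121, 0.124]
wrist_force: [-1.4, 0.5, 6.7]
opening: 0.281
```

Call:
apply_moves(increments=[{"x": 0, "y": 0.15, "z": 0, "ax": 0, "ay": 0, "az": 0, "grip": 1}, {"x": 0, "y": 0.2, "z": 0, "ax": 0, "ay": 0, "az": 0, "grip": 1}, {"x": 0, "y": 0.25, "z": 0, "ax": 0, "ay": 0, "az": 0, "grip": 1}, {"x": 0, "y": 0.28, "z": 0, "ax": 0, "ay": 0, "az": 0, "grip": 1}, {"x": 0, "y": 0.28, "z": 0, "ax": 0, "ay": 0, "az": 0, "grip": 1}])

```text
time_s: 20.65
eef_pos: [0.607, -0.2837, 0.2654]
eef_rot: [-0.695, 0.698, -0.12, 0.125]
wrist_force: [-1.4, 1.6, 11.3]
opening: 0.285
```

```bash
python3 - <<'E'
from h import *
for i in range(3):
    st(); a=snap('scene','s13_%d'%i)
cv2.imwrite('pics/c13.png',cv2.cvtColor(cv2.resize(a[120:240,290:390],None,fx=5,fy=5,interpolation=2),cv2.COLOR_RGB2BGR))
st()
E
```

```text
t 20.65 p [ 0.607  -0.2837  0.2654] R [[0.94, 0.007, 0.341], [-0.341, -0.004, 0.94], [0.008, -1.0, -0.002]] F [-1.36  1.58 11.33] op 0.285
t 20.7 p [ 0.607  -0.2837  0.2654] R [[0.94, 0.007, 0.341], [-0.341, -0.004, 0.94], [0.008, -1.0, -0.002]] F [-2.29  1.61 11.77] op 0.282
t 20.75 p [ 0.607  -0.2837  0.2654] R [[0.94, 0.007, 0.341], [-0.341, -0.004, 0.94], [0.008, -1.0, -0.002]] F [-2.74  1.52 11.66] op 0.279
t 20.8 p [ 0.607  -0.2837  0.2654] R [[0.94, 0.007, 0.341], [-0.341, -0.004, 0.94], [0.008, -1.0, -0.002]] F [-1.08  1.52 11.53] op 0.283
```

View pics/c13.png

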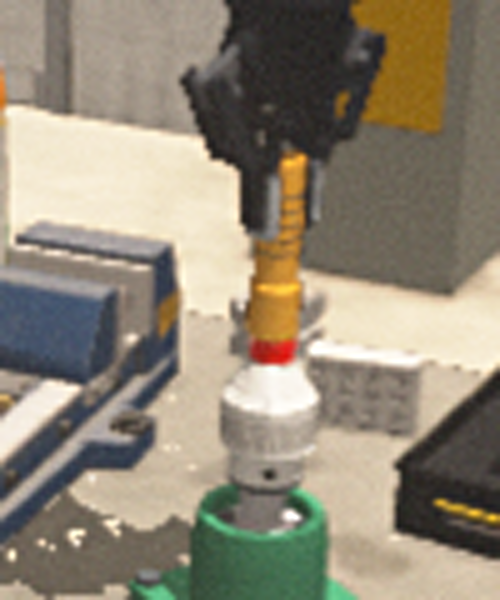

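Call:
apply_moves(increments=[{"x": -0.06, "y": 0.28, "z": 0.02, "ax": 0, "ay": 0, "az": 0, "grip": 1}, {"x": -0.06, "y": 0.33, "z": 0.02, "ax": 0, "ay": 0, "az": 0, "grip": 1}, {"x": -0.06, "y": 0.36, "z": 0.02, "ax": 0, "ay": 0, "az": 0, "grip": 1}, {"x": -0.06, "y": 0.38, "z": 0.02, "ax": 0, "ay": 0, "az": 0, "grip": 1}, {"x": -0.06, "y": 0.38, "z": 0.02, "ax": 0, "ay": 0, "az": 0, "grip": 1}])

```text
time_s: 21.42
eef_pos: [0.6074, -0.2839, 0.2653]
eef_rot: [-0.695, 0.698, -0.118, 0.126]
wrist_force: [-2.9, 2.2, 15.7]
opening: 0.278
```

Call:
apply_moves(increments=[{"x": -0.1, "y": 0.38, "z": 0.03, "ax": 0, "ay": 0, "az": 0, "grip": 1}, {"x": -0.1, "y": 0.4, "z": 0.03, "ax": 0, "ay": 0, "az": 0, "grip": 1}, {"x": -0.1, "y": 0.42, "z": 0.03, "ax": 0, "ay": 0, "az": 0, "grip": 1}, {"x": -0.1, "y": 0.42, "z": 0.03, "ax": 0, "ay": 0, "az": 0, "grip": 1}])

```text
time_s: 21.92
eef_pos: [0.6075, -0.2839, 0.2653]
eef_rot: [-0.694, 0.699, -0.117, 0.128]
wrist_force: [-3.7, 1.4, 17.5]
opening: 0.281
```

Call:
apply_moves(increments=[{"x": -0.1, "y": 0.25, "z": 0.03, "ax": 0, "ay": 0, "az": 0, "grip": 1}, {"x": -0.12, "y": 0.1, "z": 0.03, "ax": 0, "ay": 0, "az": 0, "grip": 1}, {"x": -0.14, "y": -0.1, "z": 0.03, "ax": 0, "ay": 0, "az": 0, "grip": 1}, {"x": -0.14, "y": -0.6, "z": 0.03, "ax": 0, "ay": 0, "az": 0, "grip": 1}, {"x": -0.14, "y": -2, "z": 0.03, "ax": 0, "ay": 0, "az": 0, "grip": 1}, {"x": -0.14, "y": -3.5, "z": 0.03, "ax": 0, "ay": 0, "az": 0, "grip": 1}, {"x": -0.14, "y": -3.5, "z": 0.03, "ax": 0, "ay": 0, "az": 0, "grip": 1}])

```text
time_s: 22.8
eef_pos: [0.6067, -0.2834, 0.303]
eef_rot: [-0.693, 0.7, -0.115, 0.129]
wrist_force: [-0.2, -0.3, -4.8]
opening: 0.281
```

```bash
python3 - <<'E'
from h import *
inc(.4541,-.1564,.30,-.35)
a=snap('scene','s14')
cv2.imwrite('pics/c14.png',cv2.cvtColor(cv2.resize(a[120:240,290:390],None,fx=5,fy=5,interpolation=2),cv2.COLOR_RGB2BGR))
o=ctrl.get_obs();p=o['eef_pos']
for h in (0,.03,.06,.1): print(((proj('scene',[p[0],p[1],p[2]-.085+h])-[290,120]+.5)*5).round(0))
E
```

```text
t 22.8 p [ 0.6067 -0.2834  0.303 ] R [[0.94, 0.018, 0.341], [-0.34, -0.013, 0.94], [0.021, -1.0, -0.006]] F [-0.22 -0.28 -4.78] op 0.281
inc cm [-18.68  -0.13   6.75] rot [0.006 0.003 0.021] q [-0.61  0.34  1.31  0.    1.46 -0.27]
[273. 272.]
[275. 220.]
[278. 166.]
[282.  93.]
```

View pics/c14.png

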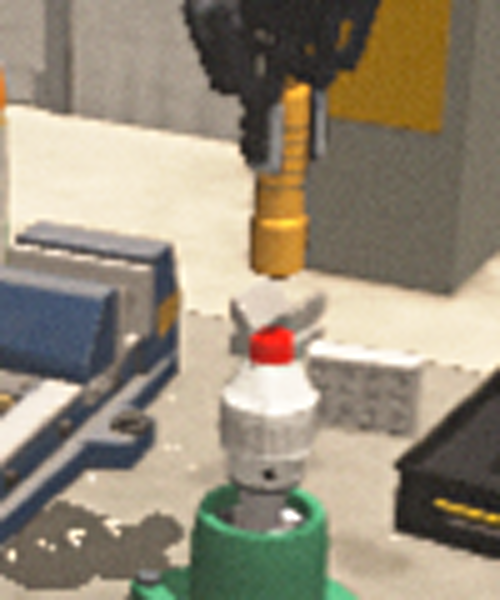

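Contact force reached about 21.5 N and the chuck sits upright. Next I'll take the bar back to its original place and straighten the small tool tilt on the way.

Call:
apply_moves(increments=[{"x": -1, "y": -0.1, "z": 0.4, "ax": 0.006, "ay": 0.003, "az": 0.021, "grip": 1}, {"x": -6, "y": -0.1, "z": 2.2, "ax": 0.006, "ay": 0.003, "az": 0.021, "grip": 1}, {"x": -11.5, "y": -0.1, "z": 4.2, "ax": 0.006, "ay": 0.003, "az": 0.021, "grip": 1}, {"x": -16, "y": 1, "z": 5.8, "ax": 0.006, "ay": 0.003, "az": 0.021, "grip": 1}, {"x": -18.7, "y": 5, "z": 6.7, "ax": 0.006, "ay": 0.003, "az": 0.021, "grip": 1}, {"x": -18.7, "y": 10, "z": 6.7, "ax": 0.006, "ay": 0.003, "az": 0.021, "grip": 1}, {"x": -18.7, "y": 15, "z": 6.7, "ax": 0.006, "ay": 0.003, "az": 0.021, "grip": 1}, {"x": -18.7, "y": 18, "z": 6.7, "ax": 0.006, "ay": 0.003, "az": 0.021, "grip": 1}, {"x": -18.7, "y": 19.5, "z": 6.7, "ax": 0.006, "ay": 0.003, "az": 0.021, "grip": 1}, {"x": -18.7, "y": 19.5, "z": 6.7, "ax": 0.006, "ay": 0.003, "az": 0.021, "grip": 1}, {"x": -18.7, "y": 19.5, "z": 6.7, "ax": 0.006, "ay": 0.003, "az": 0.021, "grip": 1}])

```text
time_s: 24.22
eef_pos: [0.4574, -0.1593, 0.1042]
eef_rot: [0.696, -0.696, 0.123, -0.123]
wrist_force: [-0.4, 0.2, -4.7]
opening: 0.283
```

```bash
python3 - <<'E'
from h import *
inc(.4541,-.1564,.086,-.35)
a=snap('scene','s15')
cv2.imwrite('pics/c15.png',cv2.cvtColor(cv2.resize(a[160:260,230:330],None,fx=6,fy=6,interpolation=2),cv2.COLOR_RGB2BGR))
o=ctrl.get_obs();p=o['eef_pos']
for h in (0,.03,.06,.1): print(((proj('scene',[p[0],p[1],p[2]-.085+h])-[230,160]+.5)*6).round(0))
E
```

```text
t 24.225 p [ 0.4574 -0.1593  0.1042] R [[0.939, 0.001, 0.343], [-0.343, -0.0, 0.939], [0.001, -1.0, 0.0]] F [-0.37  0.15 -4.66] op 0.283
inc cm [-0.41  1.82  0.16] rot [-0.    -0.     0.001] q [-0.58  0.18  1.95  0.    1.01 -0.23]
[288. 537.]
[287. 481.]
[286. 424.]
[284. 346.]
```

View pics/c15.png

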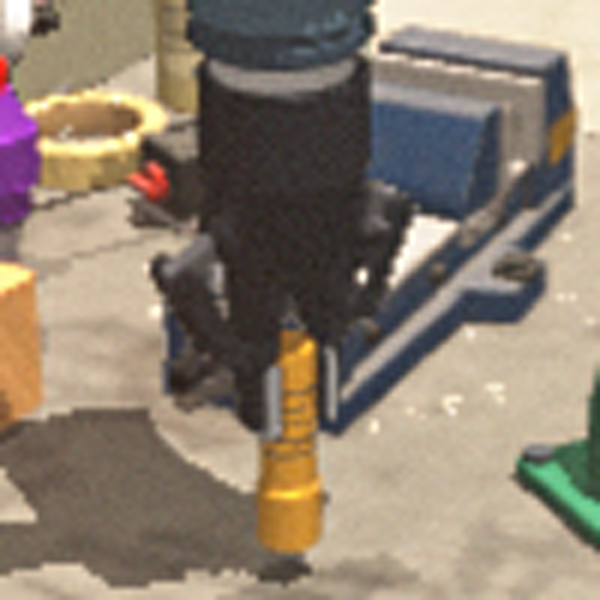

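Call:
apply_moves(increments=[{"x": -0.3, "y": 0.6, "z": 0.1, "ax": 0, "ay": 0, "az": 0, "grip": 1}, {"x": -0.4, "y": 1.2, "z": 0.16, "ax": 0, "ay": 0, "az": 0, "grip": 1}, {"x": -0.4, "y": 1.6, "z": 0.16, "ax": 0, "ay": 0, "az": 0, "grip": 1}, {"x": -0.4, "y": 1.7, "z": 0.16, "ax": 0, "ay": 0, "az": 0, "grip": 1}, {"x": -0.4, "y": 1.7, "z": 0.16, "ax": 0, "ay": 0, "az": 0, "grip": 1}])

```text
time_s: 24.9
eef_pos: [0.4543, -0.1565, 0.0872]
eef_rot: [0.696, -0.696, 0.123, -0.124]
wrist_force: [0.4, -0.2, -3.7]
opening: 0.28
```

Call:
apply_moves(increments=[{"x": 0, "y": 0.1, "z": 0, "ax": 0, "ay": 0, "az": 0, "grip": 1}, {"x": 0, "y": 0.2, "z": 0, "ax": 0, "ay": 0, "az": 0, "grip": 1}, {"x": 0, "y": 0.25, "z": 0, "ax": 0, "ay": 0, "az": 0, "grip": 1}, {"x": 0, "y": 0.25, "z": 0, "ax": 0, "ay": 0, "az": 0, "grip": 1}])

```text
time_s: 25.4
eef_pos: [0.4545, -0.1566, 0.0853]
eef_rot: [-0.696, 0.696, -0.123, 0.124]
wrist_force: [-2.8, 1.0, 3.7]
opening: 0.281
```

Call:
apply_moves(increments=[{"x": 0, "y": 0.05, "z": 0, "ax": 0, "ay": 0, "az": 0, "grip": 1}, {"x": 0, "y": 0, "z": 0, "ax": 0, "ay": 0, "az": 0, "grip": 0.65}, {"x": 0, "y": 0, "z": 0, "ax": 0, "ay": 0, "az": 0, "grip": 0.6}, {"x": 0, "y": 0, "z": 0, "ax": 0, "ay": 0, "az": 0, "grip": 0.3}, {"x": 0, "y": 0, "z": 0, "ax": 0, "ay": 0, "az": 0, "grip": 0}, {"x": 0, "y": 0, "z": 0, "ax": 0, "ay": 0, "az": 0, "grip": 0}, {"x": 0, "y": 0, "z": 0, "ax": 0, "ay": 0, "az": 0, "grip": 0}])

```text
time_s: 26.28
eef_pos: [0.4545, -0.1566, 0.0853]
eef_rot: [-0.696, 0.696, -0.123, 0.124]
wrist_force: [-0.2, -0.1, -0.1]
opening: 0.998
```

```bash
python3 - <<'E'
from h import *
st()
a=snap('scene','s16')
cv2.imwrite('pics/c16.png',cv2.cvtColor(cv2.resize(a[160:260,230:330],None,fx=6,fy=6,interpolation=2),cv2.COLOR_RGB2BGR))
E
```

```text
t 26.275 p [ 0.4545 -0.1566  0.0853] R [[0.939, 0.001, 0.343], [-0.343, -0.0, 0.939], [0.001, -1.0, 0.0]] F [-0.15 -0.11 -0.08] op 0.998
```

View pics/c16.png

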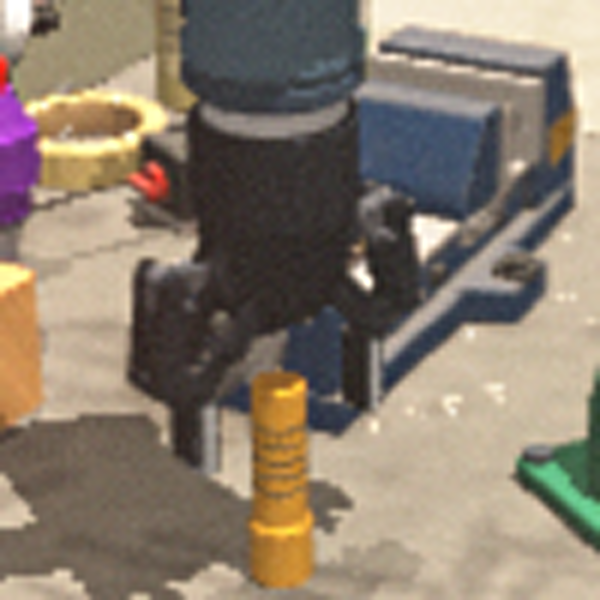

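The bar stands upright and free between the open fingers. I'll rise straight up, then check everything.

Call:
apply_moves(increments=[{"x": 0, "y": -1, "z": 0, "ax": 0, "ay": 0, "az": 0, "grip": 0}, {"x": 0, "y": -4, "z": 0, "ax": 0, "ay": 0, "az": 0, "grip": 0}, {"x": 0, "y": -9, "z": 0, "ax": 0, "ay": 0, "az": 0, "grip": 0}, {"x": 0, "y": -14, "z": 0, "ax": 0, "ay": 0, "az": 0, "grip": 0}, {"x": -3, "y": -17, "z": 0, "ax": 0, "ay": 0, "az": 0, "grip": 0}, {"x": -6, "y": -17, "z": 3, "ax": 0, "ay": 0, "az": 0, "grip": 0}, {"x": -9, "y": -17, "z": 7, "ax": 0, "ay": 0, "az": 0, "grip": 0}, {"x": -10, "y": -17, "z": 9, "ax": 0, "ay": 0, "az": 0, "grip": 0}, {"x": -10, "y": -17, "z": 9, "ax": 0, "ay": 0, "az": 0, "grip": 0}, {"x": -10, "y": -17, "z": 9, "ax": 0, "ay": 0, "az": 0, "grip": 0}])

```text
time_s: 27.58
eef_pos: [0.3916, -0.0382, 0.2557]
eef_rot: [-0.696, 0.697, -0.122, 0.124]
wrist_force: [-1.1, 0.1, -0.3]
opening: 1.003
```

```bash
python3 - <<'E'
from fit import *
st()
a=snap('scene','s17');b=snap('top','t17')
W={'top':(318,345,158,188),'scene':(330,356,178,202)}
im={'top':b,'scene':a}
obs=[(c,hsvmask(im[c],(0,140,100),(6,255,255),W[c]),W[c]) for c in('top','scene')]
cs=[np.argwhere(o[1]).mean(0)[::-1] for o in obs]; print(cs, tri(cs[1],cs[0]))
for o in(obs[:1],obs[1:]):
    x,f=fit(lambda q:cap(q,.0245),[.606,-.2827],o,[.005,.005]); print(x.round(4),round(f,3))
w=(262,290,212,268); m=fill(hsvmask(a,(12,100,80),(35,255,255),w)); x,f=fit(bar,[.4545,-.1566],[('scene',m,w)],[.005,.005]); print('bar',x.round(4),f)
cv2.imwrite('pics/c17.png',cv2.cvtColor(np.hstack([cv2.resize(a[150:270,170:370],None,fx=4,fy=4.5,interpolation=2)]),cv2.COLOR_RGB2BGR))
E
```

```text
t 27.575 p [ 0.3916 -0.0382  0.2557] R [[0.939, 0.002, 0.343], [-0.343, -0.001, 0.939], [0.002, -1.0, -0.0]] F [-1.14  0.09 -0.35] op 1.003
[array([331.87692308, 171.12307692]), array([344.09375 , 188.703125])] (array([ 0.60695942, -0.28434268,  0.17269992]), np.float64(0.0019692310153192477))
[ 0.6061 -0.2832] 0.149
[ 0.6042 -0.2864] 0.101
bar [ 0.4554 -0.1561] 0.06836974789915966
```

View pics/c17.png

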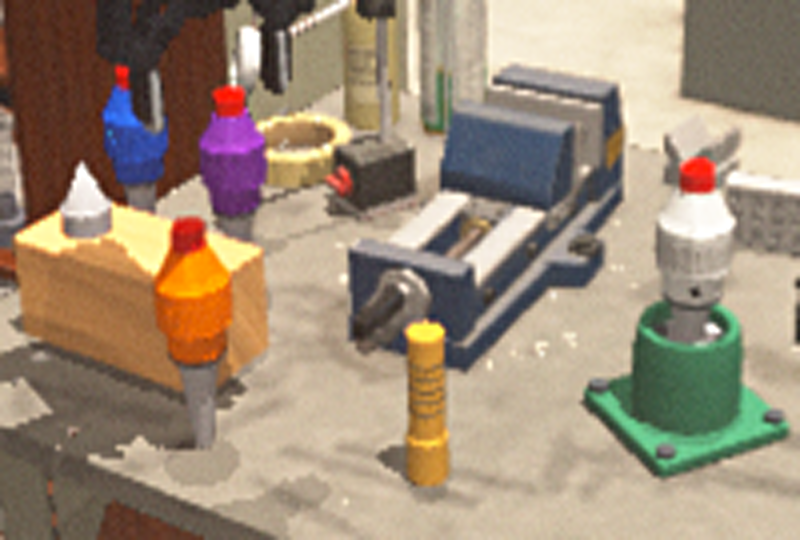

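```bash
python3 -c "
from h import *
st(); print(ticket.hand_in())"
```

```text
t 27.675 p [ 0.3915 -0.0385  0.2553] R [[0.939, 0.001, 0.344], [-0.344, -0.001, 0.939], [0.001, -1.0, -0.0]] F [ 0.92  0.11 -0.21] op 1.0
the job is handed in; nothing more can be done
None
```

I moved the red-capped chuck from the rack into the green stand's socket, let it go, and pressed it home with the brass bar. I then stood the bar back near its starting spot and handed the job in at about 27.7 s. The hand-in gives no verdict, so I don't know the official result.

**Force:** the press peaked at about 21.5 N on the cap. I worked this out from wrist readings at the end of each move, less the weight of the held bar, with roughly 1 N of noise. I have no reading of any short peaks within a move.

**Final images:**
- **Chuck:** it stands upright. The cap is about 1 mm from my estimate of the stand's axis, and it sank roughly 1.4 mm compared with before the press, at the limit of what the images can resolve.
- **Bar:** it stands upright within about 2 mm of its original place. It looked slightly tilted in the grip before I set it down, and straightened once released.
- **Centre and look-alikes:** the plain centre, and the orange, purple and blue pieces, look undisturbed in the last picture.
- **Gripper:** it is open and clear of everything.

**Checks that disagreed or weren't made:**
- **Cameras:** their positions for the chuck and stand differ by 2–4 mm. I trusted the top one because it matched where the arm actually gripped the chuck.
- **Taper lock:** I judged it from the force only, since the pad movement is too small to see.
- **Micrometer and bracket:** I did not measure either again; the arm never went near them.

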